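# Pack the dreidels into the tin and lock it

### The arm

A 6-joint arm with a two-finger parallel gripper is mounted at the origin on the work surface. World frame = base frame: x ahead of the robot, y to its left, z up, the work surface at z = 0. Lengths are in m, angles in rad, forces in N, time in s.
With the tool pointing down it reaches from about 0.275 to 0.725 m from the base axis. Payload 5.6 kg.
Tool frame: the origin (TCP) lies midway between the tips of the shut fingers; the grasp point (between the pads) lies 19 mm behind it; z points along the fingers, y is the line along which they close (so a half turn about z gives the same grasp; the last joint's range is limited). The gripper opens to 85 mm and grips with 20 to 120 N. Pads are 22 mm wide; open, the fingers measure 114 mm over their backs; the gripper's body (76 mm by 85 mm) begins 54 mm behind the grasp point. The pads swing forward as they close: fully open they stand 13 mm farther back than shut.
Start: joints at [1.397, 0.255, 0.108, 0, -1.424, -0.285], TCP at [0.244, 0.493, 0.231] pointing down, gripper open.
Joint ranges: [-2.95, 2.95], [-1.21, 1.97], [-1.09, 1.5], [-2.87, 1.71], [-2.94, -0.07], [-3.05, 3.05]. Speed limits (rad/s): [2.57, 2.57, 3.14, 3.14, 3.14, 3.14].

### API

Orientations are given as a rotation vector (axis times angle).
In Python, from plant import observe, viewer, manip gives the robot as it stands.
- The arm moves only by the shell command python3 -m handwheel 'ROWS' [FORCE]. ROWS is JSON, a list of rows, each a list of 7 numbers: the shift along the tool's x, y, z in mm, then the turn, a rotation vector about the tool's x, y, z in degrees, then the closure, from -1 (fully open) to 1 (shut). In form: [[x, y, z, ax, ay, az, claw], ...]. A call has 1 to 8 rows; each row shifts and turns the commanded pose from where the row before left it, along the tool's axes as they then stand; what a row does not reach is not made up. A row lasts 1/12 s, in which the tool goes at most 41.7 mm and 7.16 degrees, less where a joint would pass 70% of its speed; a pose out of reach is approached as far as the arm can. A call is refused whole if a number of a shift passes 41.7 or a number of a turn 7.16, either way. A call with a gripper value outside its range is refused whole. The fingers move at their own pace and stop on an object; FORCE is the grip in N (left out, the last holds). Time passes only in rows, so rows that do not move let the fingers close. It gives the time, the measured TCP pose, the force, the opening and the grip force at its end, in the units of the state.
- observe(): the state, without advancing time (a new reading comes with each control period).
- viewer.grab_frame(name): name is "scene" or "top" or "wrist"; returns (picture, depth): 420x560x3 uint8, blue, green, red; 420x560 float32, m along the optical axis (not along the pixel's ray), 0 where there is no reading.
- viewer.camera_model(name): a dict with "K" (3x3 intrinsics, pixels), "view" (4x4, takes a point from world to camera coordinates); the wrist camera has in their place "mount" (4x4, takes a point from camera to tool coordinates, whose origin is the TCP and whose axes are the flange's). Camera axes: x right, y up, looking along -z (the intrinsics and any distortion apply to the point x, -y, -z); pixel columns grow to the right and rows downward; lengths in m; the calibration is good to about 2 mm. A picture is of the moment at which its call begins: read the wrist's pose just before it. camera_model takes no time and is no camera call.
- manip.job_done(): hands the job in; it is judged then, once.
The state is a dict: "time": time; "qpos": joint angles; "joint_vel": joint speeds; "joint_efforts": joint torques, N m; "position": TCP position; "tool_rot": TCP orientation; "force": force on the tool from outside, world axes, zero at the start; "moment": the same for the moment, N m; "gripper_width": finger opening in m; "gripper_force": force on a finger pad.
Only numpy, scipy, OpenCV 4.12 (cv2) and the standard library are available. Lean on these libraries where they do the work, as an engineer would, in place of code of your own. Each camera call takes 0.05 s, during which the arm holds its last target. There are 200 camera calls.

### The job

Put every wooden dreidel that lies on the windowsill into the open tin and then shut its lid. Next swing the hasp across the lid until it is fully home against the stud, and last press the sprung locking lever at the tin's side down until its detent holds it down by itself. Leave the menorah, the saucer and the candle box where they stand.

Things in the scene. Friction and masses are not known exactly. Their poses are not given: they have to be found in the camera images.
- dreidel0_center (a point): centre of the square body of a plain wooden dreidel (spinning top) that lies on its side on the sill, so 15 mm above what it lies on; 62 mm long over all. Its x axis runs along the dreidel: the body is 34 mm long (x -17 to 17) and 30 mm square across (y and z), a round stem 9 mm thick reaches to x = +33 and a blunt cone to x = -29. 35 g, light enough to lift with a light grip. Three to five of the five dreidels are there; None from the start if absent.
- dreidel1_center (a point): same point of another dreidel, identical to dreidel0. Three to five of the five dreidels are there; None from the start if absent.
- dreidel2_center (a point): same point of another dreidel, identical to dreidel0. Three to five of the five dreidels are there; None from the start if absent.
- dreidel3_center (a point): same point of another dreidel, identical to dreidel0. Three to five of the five dreidels are there; None from the start if absent.
- dreidel4_center (a point): same point of another dreidel, identical to dreidel0. Three to five of the five dreidels are there; None from the start if absent.
- tin_floor (a point): centre of the inner floor of the fixed oblong steel tin, 4 mm above the sill. Axes: z up, x from the tin's front (robot's side) to its hinge side, y to the left. Inside it measures 164 mm (x) by 220 mm (y); walls 4 mm thick, their rim 56 mm above the sill (inside depth 52 mm). Six dreidels would lie in it flat, side by side along x in two rows of three. The lever, its round drum (88 mm high) and block stand out to 158 mm right of the middle, the hasp on the left.
- lid (a joint): angle of the tin's hinged steel lid about its far top edge: 0 shut, starts open at about 1.7 to 1.9 (leaning back against its stop at 1.9). The lid is balanced at 1.57; brought below that, it falls shut by itself, slowed by a damper, within about three seconds. It weighs 200 g.
- lid_hinge (a point): middle of the lid's hinge line, 59 mm above the sill, at the tin's far edge 86 mm behind tin_floor; it turns with the lid, and with the lid shut its axes are parallel to the tin's
- lid_edge (a point): middle of the lid's free edge, 172 mm from the hinge; the lid is 228 mm wide and 6 mm thick. Open, the edge is some 220 mm above the sill and the back of the lid looks away from the robot. On the outer face of the lid, 116 mm from the hinge and 44 mm left of its middle, is the catch, a headed stud 20 mm across and 23 mm high.
- hasp (a joint): angle of the flat steel hasp that swings level, 72 mm above the sill, about an upright pivot at the tin's left side: 0 is fully home, lying across the shut lid with its hook round the stud (it stops there); it grows clockwise seen from above, at 1.57 it points along the tin's -x. Starts at 1.7 to 2.3, limit 2.6; stays where it is left, about 1 N at the post moves it.
- hasp_post (a point): half-way up the upright wooden grip post on the hasp, 14 mm across, 75 to 117 mm above the sill (this point 98 mm), 56 mm from the pivot; the hasp strap is 20 mm wide
- hasp_pivot (a point): on the hasp's pivot axis, at the height of hasp_post
- lever (a joint): angle of the sprung locking lever at the tin's right side: 0 fully up, 0.55 fully down against its stop, arm level. It resists with some 5 to 8 N, easing off towards the end, when pressed at the pad; let go before about 0.43 it springs back up, past that it snaps down into its detent and stays at 0.55. Starts up.
- lever_pad (a point): top middle of the wooden press pad at the lever's free end, 40 mm along the arm by 30 mm wide, 114 mm along the arm from the pivot and 11 mm above the arm's centre line; about 127 mm above the sill when up, 69 mm when fully down, and some 20 mm farther out then. The pad is level half-way down (0.27 rad either way at the ends), so it is best followed along its arc
- lever_pivot (a point): pivot of the lever, 58 mm above the sill and 142 mm right of the tin's middle; axes parallel to the tin's when the lever is up. The arm points along the tin's -x, raised 0.55 rad when up.
- menorah: bystander: slim brushed steel menorah, 240 mm wide along its y, 184 mm tall, on a round base 100 mm across; origin under its base; leave alone
- saucer: bystander: grey stoneware saucer, 116 mm across, 20 mm high; origin under its centre; leave alone
- candle_box: bystander: closed cardboard box of candles, 90 x 130 x 35 mm; origin under its centre; leave alone

How it is judged:
On the way, in this order (a step that is already met when the one before it is completed fails the run):
1. every dreidel present is in the tin (x of dreidel0_center in the frame of tin_floor between -0.082 and 0.082 m and y of dreidel0_center in the frame of tin_floor between -0.11 and 0.11 m and z of dreidel0_center in the frame of tin_floor between 0 and 0.05 m and x of dreidel1_center in the frame of tin_floor between -0.082 and 0.082 m and y of dreidel1_center in the frame of tin_floor between -0.11 and 0.11 m and z of dreidel1_center in the frame of tin_floor between 0 and 0.05 m and x of dreidel2_center in the frame of tin_floor between -0.082 and 0.082 m and y of dreidel2_center in the frame of tin_floor between -0.11 and 0.11 m and z of dreidel2_center in the frame of tin_floor between 0 and 0.05 m and x of dreidel3_center in the frame of tin_floor between -0.082 and 0.082 m and y of dreidel3_center in the frame of tin_floor between -0.11 and 0.11 m and z of dreidel3_center in the frame of tin_floor between 0 and 0.05 m and x of dreidel4_center in the frame of tin_floor between -0.082 and 0.082 m and y of dreidel4_center in the frame of tin_floor between -0.11 and 0.11 m and z of dreidel4_center in the frame of tin_floor between 0 and 0.05 m), for 0.2 s.
2. the lid is shut (all of step 1 and value of joint lid below 0.06 rad), for 0.2 s.
3. the hasp is fully home over the shut lid (value of joint lid below 0.06 rad and value of joint hasp below 0.12 rad), for 0.2 s.
4. the lever is held down by its detent (all of step 3 and value of joint lever above 0.5 rad), for 0.2 s.
At the end, for the whole second after the job is handed in: every dreidel present lies in the tin, the lid is shut (below 0.06 rad), the hasp is home (below 0.12 rad), the lever stays down in its detent (above 0.5 rad) (all of step 1 and all of step 4 and linear speed of each of menorah, saucer, candle_box below 0.02 m/s); the robot touches nothing.
It fails at once if the menorah is shifted by more than 4 cm or tipped over (distance of menorah from where it was at the start of the episode above 0.04 m or angle between menorah's own z axis and vertical above 0.4 rad).
It fails at once if the saucer is shifted by more than 4 cm or tipped over (distance of saucer from where it was at the start of the episode above 0.04 m or angle between saucer's own z axis and vertical above 0.4 rad).
It fails at once if the candle box is shifted by more than 4 cm or tipped over (distance of candle_box from where it was at the start of the episode above 0.04 m or angle between candle_box's own z axis and vertical above 0.4 rad).
Of dreidel0, dreidel1, dreidel2, dreidel3, dreidel4 only 3 to 5 are there at a start; the rules pass over those that are not, and their reading is None.
At some moment in a run one of dreidel0, dreidel1, dreidel2, dreidel3, dreidel4 may be knocked a few centimetres aside while the robot is not near it.
Once in a run the grip may slacken for a moment while it holds something.
It also fails if it takes over 210 s, if anything falls off the work surface, if the arm or the gripper's body presses on something with over 40 N, if the wrist force passes 120 N, or if a joint passes its speed limit or range.

## Working session

There is one attempt and no reset: what is moved stays moved. The work goes in short steps, Python scripts to look and compute and a shell command to move; the robot and the scene stay as the last step left them, time stands still between calls to the robot, and variables do not carry over. Pictures are saved under pics/ and viewed, at most 14 in all, crops included, and the job is handed in when it is done.

```bash
ls; mkdir -p pics; cat > h.py <<'E'
import numpy as np, cv2
from scipy.spatial.transform import Rotation as R
from plant import observe, viewer, manip
def cloud(name):
    s=observe(); img,d=viewer.grab_frame(name); m=viewer.camera_model(name); K=np.array(m["K"])
    v,u=np.mgrid[:420,:560]
    dist=m.get("dist",None)
    x=(u-K[0,2])/K[0,0]*d; y=(v-K[1,2])/K[1,1]*d
    P=np.stack([x,-y,-d,np.ones_like(d)],-1)
    if "view" in m: T=np.linalg.inv(np.array(m["view"]))
    else:
        T=np.eye(4);T[:3,:3]=R.from_rotvec(s["tool_rot"]).as_matrix();T[:3,3]=s["position"];T=T@np.array(m["mount"])
    W=(P@T.T)[...,:3]; W[d==0]=np.nan
    return img,d,W
E
python3 - <<'E'
from h import *
print(observe())
for n in ("scene","top","wrist"):
    print(n,viewer.camera_model(n))
for n in ("scene","top"):
    img,d,W=cloud(n); cv2.imwrite(f"pics/{n}0.png",img); np.save(f"{n}0.npy",W)
E
```

```text
pics
{'time': 0.0, 'qpos': array([ 1.39660332e+00,  2.55743782e-01,  1.06994641e-01, -4.37608029e-04,
       -1.42389143e+00, -2.84578961e-01]), 'joint_vel': array([-0.00097969,  0.00097392,  0.00059417, -0.00044742,  0.00060837,
        0.00092067]), 'joint_efforts': array([ 3.94661720e-04, -3.86632597e+01,  2.37939370e+01,  5.36517084e+00,
       -6.18770078e-03, -6.35976647e-06]), 'position': array([0.24331715, 0.49270122, 0.23039923]), 'tool_rot': array([ 3.05746288e+00, -7.14008583e-01, -5.18743909e-04]), 'force': array([0.37623493, 0.32930614, 0.41541492]), 'moment': array([ 0.00144504, -0.04958823, -0.05893602]), 'gripper_force': 0.0, 'gripper_width': 0.08530083430245851}
scene {'K': array([[503.31928497,   0.        , 276.14266053],
       [  0.        , 503.31928497, 217.33089764],
       [  0.        ,   0.        ,   1.        ]]), 'view': array([[ 0.47335651,  0.88077711,  0.0128564 , -0.33222164],
       [-0.65514752,  0.34226507,  0.67352531,  0.32407527],
       [ 0.58882538, -0.32724043,  0.73905234, -1.57288768],
       [ 0.        ,  0.        ,  0.        ,  1.    
[... 341 characters left out ...]
2873e-01],
       [-5.42862408e-02,  2.40330995e-02,  9.98236152e-01,
        -1.25465857e+00],
       [ 0.00000000e+00,  0.00000000e+00,  0.00000000e+00,
         1.00000000e+00]])}
wrist {'K': array([[306.40459794,   0.        , 279.24224723],
       [  0.        , 306.40459794, 207.26506748],
       [  0.        ,   0.        ,   1.        ]]), 'mount': array([[ 1.04473378e-03,  9.52814713e-01,  3.03550706e-01,
         7.76982795e-02],
       [ 9.99998390e-01, -1.43821309e-03,  1.07269888e-03,
        -5.43035395e-04],
       [ 1.45865387e-03,  3.03549097e-01, -9.52814682e-01,
        -1.42317016e-01],
       [ 0.00000000e+00,  0.00000000e+00,  0.00000000e+00,
         1.00000000e+00]])}
```

View pics/top0.png

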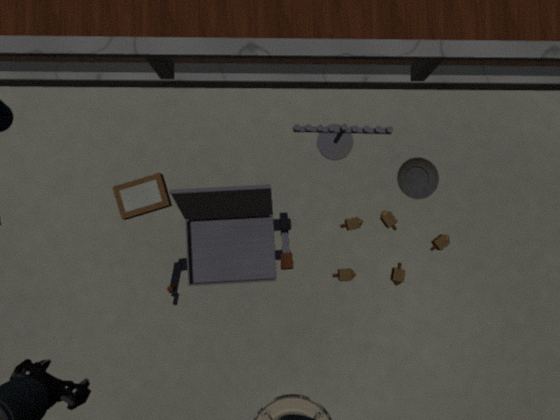

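View pics/scene0.png

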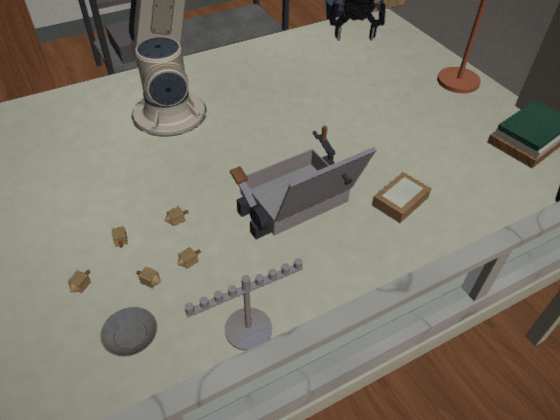

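The top view shows five dreidels at (352,224), (389,220), (441,242), (345,274) and (399,273). The tin is at (232,250) with its lid open, the hasp is at (178,280) and the lever pad at (287,260). Next I'll measure them.

```bash
cat > dre.py <<'E'
from h import *
def dreidels(img,W,show=True):
    hsv=cv2.cvtColor(img,cv2.COLOR_BGR2HSV); out=[]
    m=((hsv[...,0]>8)&(hsv[...,0]<24)&(hsv[...,1]>90)&(hsv[...,2]>40)&(W[...,2]>0.004)&(W[...,2]<0.08)).astype(np.uint8)
    m=cv2.morphologyEx(m,cv2.MORPH_CLOSE,np.ones((3,3)))
    n,l,st,c=cv2.connectedComponentsWithStats(m)
    for i in range(1,n):
        if st[i,4]<60: continue
        P=W[l==i]; P=P[np.isfinite(P).all(1)]
        (cx,cy),wh,_=cv2.minAreaRect(P[:,:2].astype(np.float32)*1000)
        B=P[P[:,2]>0.022]; 
        if len(B)<8: B=P
        # body: high part. axis: PCA over all
        mu=P[:,:2].mean(0); U,S,V=np.linalg.svd(P[:,:2]-mu); a=V[0]
        t=(P[:,:2]-mu)@a; 
        if abs(t.max())<abs(t.min()): a=-a;t=-t
        w=(P[:,:2]-mu)@np.array([-a[1],a[0]])
        (bx,by),bwh,_=cv2.minAreaRect(B[:,:2].astype(np.float32)*1000)
        out.append((c[i].round(),[round(cx),round(cy)],np.round(wh),round(np.degrees(np.arctan2(a[1],a[0]))),np.round([t.min()*1000,t.max()*1000]),'body',[round(bx),round(by)],np.round(bwh),'zmax',round(float(np.percentile(P[:,2],95)),3),st[i,4]))
        if show: print(*out[-1])
    return out
E
python3 - <<'E'
from dre import *
img=cv2.imread("pics/top0.png"); W=np.load("top0.npy")
dreidels(img,W)
print("surface z", np.nanmedian(W[300:400,250:270,2]), np.nanmedian(W[200:260,460:540,2]))
def p(u,v): print((u,v),W[v-1:v+2,u-1:u+2].reshape(-1,3)[4].round(3),np.nanmedian(W[v-1:v+2,u-1:u+2,2]).round(3))
# tin: rim points z .045-.065 in region
sub=W[180:300,150:310].reshape(-1,3)
rim=sub[(sub[:,2]>.05)&(sub[:,2]<.062)]
r=cv2.minAreaRect(rim[:,:2].astype(np.float32)*1000);print("rim",r,len(rim))
fl=sub[(sub[:,2]>-.002)&(sub[:,2]<.01)]
for q in [(190,225),(190,282),(275,222),(275,282),(232,250),(272,190),(174,193),(287,260),(284,222),(170,289),(182,266),(176,300),(142,195),(335,142),(417,178)]: p(*q)
big=cv2.resize(img[170:310,150:310],None,fx=5,fy=4.2,interpolation=cv2.INTER_CUBIC)
cv2.imwrite("pics/tin.png",np.clip(big*2.0,0,255).astype(np.uint8)[:588])
E
```

```text
[142. 196.] [647, 399] [ 89. 131.] 108 [-64.  68.] body [647, 399] [ 89. 131.] zmax 0.037 719
[389. 219.] [583, -263] [60. 27.] -144 [-26.  34.] body [587, -260] [38. 27.] zmax 0.033 170
[352. 223.] [574, -161] [27. 57.] 103 [-27.  29.] body [576, -168] [27. 42.] zmax 0.032 159
[441. 242.] [524, -400] [30. 56.] 132 [-27.  29.] body [528, -405] [30. 40.] zmax 0.032 182
[398. 274.] [439, -285] [28. 58.] -10 [-27.  31.] body [442, -286] [28. 53.] zmax 0.033 164
[345. 274.] [439, -139] [29. 56.] 96 [-26.  30.] body [439, -145] [29. 37.] zmax 0.032 175
surface z -0.0018882492882659196 -0.0008911089798124827
rim ((506.97186279296875, 156.42315673828125), (176.14407348632812, 276.0675964355469), 3.3277668952941895) 640
(190, 225) [0.569 0.272 0.014] 0.01
(190, 282) [0.421 0.264 0.049] 0.048
(275, 222) [0.577 0.044 0.039] 0.039
(275, 282) [ 0.415  0.044 -0.002] -0.001
(232, 250) [0.502 0.161 0.002] 0.002
(272, 190) [ 0.666  0.053 -0.002] -0.001
(174, 193) [0.636 0.271 0.221] 0.221
(287, 260) [0.481 0.015 0.124] 0.124
(284, 222) [0.575 0.021 0.085] 0.087
(170, 289) [0.41  0.301 0.115] 0.115
(182, 266) [0.462 0.285 0.049] 0.054
(176, 300) [0.378 0.295 0.072] 0.072
(142, 195) [0.648 0.396 0.034] 0.036
(335, 142) [ 0.795 -0.118  0.019] 0.016
(417, 178) [ 0.699 -0.344  0.008] 0.005
```

View pics/tin.png

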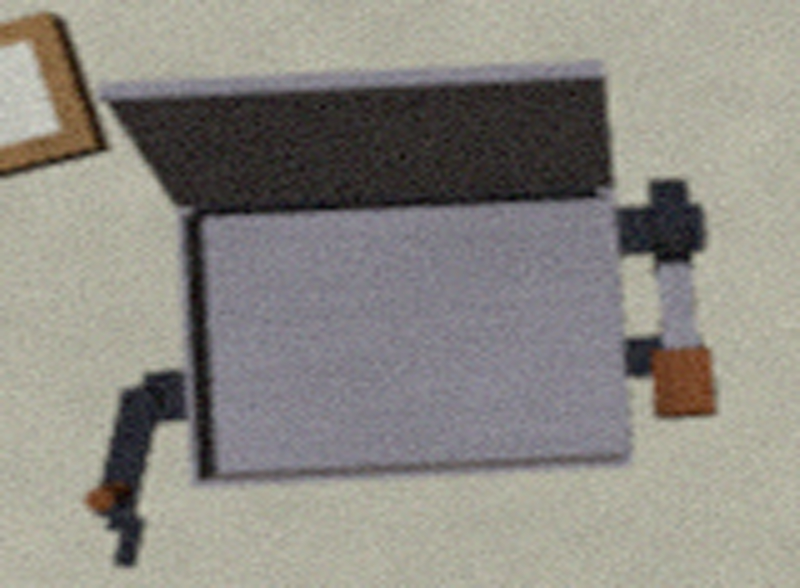

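The crop shows the tin rim, turned by a few degrees. The rim corners in the full image are about (186,219), (189,284), (273,216) and (276,280). The grip post is at (170,289) and the lever pad at (287,261).

```bash
python3 - <<'E'
from dre import *
m=viewer.camera_model("top");K=m["K"];T=np.linalg.inv(m["view"])
def ray(u,v,z):
    d=T[:3,:3]@np.array([(u-K[0,2])/K[0,0],-(v-K[1,2])/K[1,1],-1]);o=T[:3,3]
    return (o+d*(z-o[2])/d[2])[:2]
c=[ray(150+x/5,170+y/4.2,.056) for x,y in [(182,207),(197,482),(632,462),(613,190)]]
c=np.array(c);print(c.round(3),c.mean(0).round(3))
print("x dir",np.degrees(np.arctan2(*(c[0]-c[1])[::-1])),np.degrees(np.arctan2(*(c[3]-c[2])[::-1])),"y dir",np.degrees(np.arctan2(*(c[1]-c[2])[::-1])),np.degrees(np.arctan2(*(c[0]-c[3])[::-1])),np.linalg.norm(c[0]-c[1]),np.linalg.norm(c[1]-c[2]))
for n,x,y,z in [("pad",685,382,.127),("post",100,498,.117),("hasptip",127,560,.074),("drum",680,225,.088),("lidL",105,92,.22),("lidR",603,68,.22)]: print(n,ray(150+x/5,170+y/4.2,z).round(3))
# floor inside: rotated rect of low flat pts in the tin from scene/ top
W=np.load("top0.npy");S=np.load("scene0.npy")
for n,X in(("top",W),("scene",S)):
    P=X.reshape(-1,3);P=P[np.isfinite(P).all(1)]
    for nm,(lo,hi) in {"rim":(.050,.060),"pad":(.11,.135)}.items():
        q=P[(P[:,2]>lo)&(P[:,2]<hi)&(P[:,0]>.38)&(P[:,0]<.62)&(P[:,1]>.03)&(P[:,1]<.28)] if nm=="rim" else P[(P[:,2]>lo)&(P[:,2]<hi)&(P[:,0]>.4)&(P[:,0]<.55)&(P[:,1]>-.02)&(P[:,1]<.04)]
        print(n,nm,len(q),cv2.minAreaRect(q[:,:2].astype(np.float32)*1000),q.mean(0))
    img=cv2.imread(f"pics/{n}0.png");
    if n=="scene": dreidels(img,X)
E
```

```text
[[0.583 0.274]
 [0.414 0.264]
 [0.426 0.04 ]
 [0.594 0.051]] [0.504 0.157]
x dir 3.30719915337474 3.4879084437062327 y dir 93.02161028427601 92.78813648928168 0.168873335009251 0.22413841312619492
pad [0.479 0.015]
post [0.411 0.3  ]
hasptip [0.37  0.296]
drum [0.571 0.016]
lidL [0.639 0.278]
lidR [0.652 0.054]
top rim 553 ((506.71044921875, 154.6784210205078), (175.41961669921875, 255.3430938720703), 3.3277671337127686) [0.50333702 0.17202382 0.05493476]
top pad 199 ((480.98602294921875, 14.591848373413086), (29.477285385131836, 38.822296142578125), 89.99688720703125) [0.48036223 0.01535205 0.12495345]
scene rim 441 ((503.2120361328125, 154.5977783203125), (185.97364807128906, 253.6659698486328), 1.686590552330017) [0.47136162 0.15449894 0.05574653]
scene pad 215 ((479.4326171875, 16.943973541259766), (46.022796630859375, 30.45688819885254), 5.157729625701904) [0.48108762 0.01622002 0.12586041]
[392.   3.] [-43, 803] [105. 784.] -49 [-65. 719.] body [-40, 800] [103. 777.] zmax 0.048 144
[459.  79.] [277, 928] [134. 150.] 130 [-64.  91.] body [272, 920] [ 96. 125.] zmax 0.046 896
[518. 150.] [627, 860] [151. 145.] 33 [-86. 102.] body [661, 830] [198. 105.] zmax 0.034 628
[400. 201.] [644, 399] [ 91. 135.] 97 [-51.  90.] body [644, 399] [ 91. 135.] zmax 0.04 918
[175. 216.] [436, -141] [34. 59.] 94 [-26.  33.] body [436, -142] [42. 42.] zmax 0.034 251
[119. 236.] [443, -285] [29. 53.] -8 [-26.  27.] body [443, -285] [29. 53.] zmax 0.035 219
[188. 258.] [574, -160] [32. 60.] 101 [-25.  35.] body [572, -163] [39. 44.] zmax 0.034 280
[148. 277.] [580, -264] [64. 30.] -147 [-24.  41.] body [583, -262] [57. 29.] zmax 0.034 296
[ 79. 281.] [521, -399] [32. 59.] 129 [-24.  36.] body [522, -400] [32. 55.] zmax 0.035 326
```

```bash
cat > plan.py <<'E'
import sys
from h import *
def T(tx,ty): # tin -> world
    a=np.radians(3.1); return .505+np.cos(a)*tx-np.sin(a)*ty, .157+np.sin(a)*tx+np.cos(a)*ty
def plan(*wps):
    s=observe(); p=np.array(s["position"]); r=R.from_rotvec(s["tool_rot"])
    X=r.as_matrix()[:,0]; yaw=np.degrees(np.arctan2(X[1],X[0]))
    print("t %.1f"%s["time"],"pos",(p*1000).round(1),"yaw %.1f"%yaw,"q",np.degrees(s["qpos"]).round(),"F",s["force"].round(1),"w %.4f g %.1f"%(s["gripper_width"],s["gripper_force"]))
    for x,y,z,ty in wps:
        a=np.radians(ty); g=R.from_matrix(np.array([[np.cos(a),np.sin(a),0],[np.sin(a),-np.cos(a),0],[0,0,-1]]))
        rv=(r.inv()*g).as_rotvec(degrees=True)
        d=g.inv().apply(np.array([x,y,z])-p)*1000
        n=max(1,int(np.ceil(np.linalg.norm(d)/40))); m=max(1,int(np.ceil(np.abs(rv).max()/7)))
        print("-> turn",rv.round(1),"%d x"%m,(rv/m).round(2)," then shift",d.round(1),"%d x"%n,(d/n).round(1))
        p=np.array([x,y,z]); r=g
E
python3 - <<'E'
from plan import *
plan((.438,-.141,.12,-85),(.438,-.141,.002,-85))
E
```

```text
t 0.1 pos [243.3 492.7 230.5] yaw -26.3 q [ 80.  15.   6.  -0. -82. -16.] F [-0.2 -0.2 -0.5] w 0.0854 g 0.0
-> turn [ 0.1 -0.1 58.7] 9 x [ 0.01 -0.01  6.52]  then shift [ 648.3 -138.7  110.5] 17 x [38.1 -8.2  6.5]
-> turn [0. 0. 0.] 1 x [0. 0. 0.]  then shift [  0.   0. 118.] 3 x [ 0.   0.  39.3]
```

```bash
python3 -m handwheel '[[0,0,0,0,0,6.5,-1],[0,0,0,0,0,6.5,-1],[0,0,0,0,0,6.5,-1],[0,0,0,0,0,6.5,-1],[0,0,0,0,0,6.5,-1],[0,0,0,0,0,6.5,-1],[0,0,0,0,0,6.5,-1],[0,0,0,0,0,6.6,-1]]' 25
python3 -m handwheel '[[0,0,0,0,0,6.6,-1],[36,-7.7,0,0,0,0,-1],[36,-7.7,0,0,0,0,-1],[36,-7.7,0,0,0,0,-1],[36,-7.7,0,0,0,0,-1],[36,-7.7,0,0,0,0,-1],[36,-7.7,0,0,0,0,-1],[36,-7.7,0,0,0,0,-1]]'
python3 -m handwheel '[[36,-7.7,0,0,0,0,-1],[36,-7.7,0,0,0,0,-1],[36,-7.7,0,0,0,0,-1],[36,-7.7,0,0,0,0,-1],[36,-7.7,0,0,0,0,-1],[36,-7.7,0,0,0,0,-1],[36,-7.7,10,0,0,0,-1],[36,-7.7,20,0,0,0,-1]]'
python3 -m handwheel '[[36,-7.7,30,0,0,0,-1],[36,-7.7,30,0,0,0,-1],[36,-7.7,20,0,0,0,-1],[0,0,0,0,0,0,-1],[0,0,0,0,0,0,-1]]'
python3 - <<'E'
from plan import *
plan((.438,-.141,.12,-85),(.438,-.141,.002,-85))
img,d,W=cloud("wrist");cv2.imwrite("pics/w1.png",img);np.save("w1.npy",W)
from dre import *
dreidels(img,W)
E
```

```text
time: 0.77
position: [0.2434, 0.4929, 0.2307]
tool_rot: [2.428, -1.991, 0.0]
force: [-0.1, -0.3, -0.4]
gripper_width: 0.0858
gripper_force: 0.0
time: 1.43
position: [0.3191, 0.2449, 0.231]
tool_rot: [2.317, -2.121, -0.0]
force: [1.1, 0.3, -0.0]
gripper_width: 0.0855
gripper_force: 0.0
time: 2.1
position: [0.4072, -0.0363, 0.203]
tool_rot: [-2.314, 2.119, -0.005]
force: [2.4, 0.6, -0.9]
gripper_width: 0.0854
gripper_force: 0.0
time: 2.52
position: [0.4342, -0.1329, 0.127]
tool_rot: [2.31, -2.125, -0.005]
force: [-0.5, 0.1, 0.9]
gripper_width: 0.0853
gripper_force: 0.0
t 2.5 pos [ 434.2 -132.9  127. ] yaw -85.2 q [  3.   8. -18.  -0. -64.   2.] F [-0.5  0.1  0.9] w 0.0853 g 0.0
-> turn [ 0.3  0.  -0.2] 1 x [ 0.26  0.02 -0.22]  then shift [ 8.4 -3.1  7. ] 1 x [ 8.4 -3.1  7. ]
-> turn [0. 0. 0.] 1 x [0. 0. 0.]  then shift [  0.   0. 118.] 3 x [ 0.   0.  39.3]
[86. 24.] [586, -256] [63. 36.] 22 [-31.  34.] body [585, -257] [41. 30.] zmax 0.031 3083
[300.  14.] [431, -275] [49. 23.] 4 [-25.  26.] body [432, -273] [43. 18.] zmax 0.031 1832
[108. 156.] [571, -159] [30. 61.] 100 [-27.  34.] body [573, -165] [30. 41.] zmax 0.031 2119
[279. 194.] [435, -138] [29. 61.] 94 [-26.  35.] body [436, -144] [29. 41.] zmax 0.031 1862
```

```bash
python3 -m handwheel '[[7,-1.2,0,0.2,0,0.8,-1],[0,0,40,0,0,0,-1],[0,0,40,0,0,0,-1],[0,0,30,0,0,0,-1],[0,0,15,0,0,0,-1],[0,0,0,0,0,0,-1],[0,0,0,0,0,0,1],[0,0,0,0,0,0,1]]' 25
python3 -m handwheel '[[0,0,0,0,0,0,1],[0,0,0,0,0,0,1],[0,0,0,0,0,0,1],[0,0,0,0,0,0,1],[0,0,0,0,0,0,1],[0,0,0,0,0,0,1]]'
python3 -m handwheel '[[0,0,-20,0,0,0,1],[0,0,-40,0,0,0,1],[0,0,-40,0,0,0,1],[0,0,-40,0,0,0,1],[0,0,0,0,0,0,1]]'
python3 - <<'E'
from plan import *
x,y=T(-.038,-.065)
plan((x,y,.14,-177),(x,y,.008,-177))
E
```

```text
time: 3.23
position: [0.4395, -0.1377, 0.0057]
tool_rot: [-2.3, 2.133, -0.008]
force: [0.6, 0.4, -0.2]
gripper_width: 0.0639
gripper_force: 0.0
time: 3.73
position: [0.4387, -0.1381, 0.0051]
tool_rot: [-2.299, 2.135, -0.007]
force: [-1.6, 2.4, 7.5]
gripper_width: 0.0296
gripper_force: 26.8
time: 4.15
position: [0.4419, -0.1393, 0.1525]
tool_rot: [-2.295, 2.13, -0.024]
force: [1.4, -0.1, 0.1]
gripper_width: 0.0293
gripper_force: 25.8
t 4.2 pos [ 441.9 -139.3  152.5] yaw -85.7 q [  2.   6. -16.   0. -67.   2.] F [ 1.4 -0.1  0.1] w 0.0293 g 25.8
-> turn [-1.   0.7 91.3] 14 x [-0.07  0.05  6.52]  then shift [-40.6 227.5  12.5] 6 x [-6.8 37.9  2.1]
-> turn [0. 0. 0.] 1 x [0. 0. 0.]  then shift [  0.   0. 132.] 4 x [ 0.  0. 33.]
```

```bash
python3 -m handwheel '[[0,0,-4,0,0,6.5,1],[0,0,-4,0,0,6.5,1],[0,0,-4,0,0,6.5,1],[0,0,0,0,0,6.5,1],[0,0,0,0,0,6.5,1],[0,0,0,0,0,6.5,1],[0,0,0,0,0,6.5,1],[0,0,0,0,0,6.5,1]]'
python3 -m handwheel '[[0,0,0,0,0,6.5,1],[0,0,0,0,0,6.5,1],[0,0,0,0,0,6.5,1],[0,0,0,0,0,6.5,1],[0,0,0,0,0,6.5,1],[0,0,0,0,0,6.5,1],[-6.8,38,0,0,0,0,1],[-6.8,38,0,0,0,0,1]]'
python3 -m handwheel '[[-6.8,38,0,0,0,0,1],[-6.8,38,0,0,0,0,1],[-6.8,38,0,0,0,0,1],[-6.8,37,0,0,0,0,1],[0,0,0,0,0,0,1],[0,0,0,0,0,0,1]]'
python3 - <<'E'
from plan import *
x,y=T(-.038,-.065)
plan((x,y,.012,-177))
E
```

```text
time: 4.82
position: [0.4371, -0.1381, 0.1559]
tool_rot: [-1.121, 2.931, -0.001]
force: [0.2, -0.9, -0.8]
gripper_width: 0.0293
gripper_force: 25.8
time: 5.48
position: [0.4462, -0.0619, 0.156]
tool_rot: [-0.08, 3.137, 0.0]
force: [1.8, 0.5, 0.4]
gripper_width: 0.0298
gripper_force: 25.8
time: 5.98
position: [0.4651, 0.0925, 0.1559]
tool_rot: [-0.093, 3.137, 0.0]
force: [0.1, -1.0, -0.5]
gripper_width: 0.0294
gripper_force: 25.7
t 6.0 pos [465.1  92.5 155.9] yaw -176.6 q [  30.    8.  -13.    0.  -68. -117.] F [ 0.1 -1.  -0.5] w 0.0294 g 25.7
-> turn [0.  0.2 0.4] 1 x [0.01 0.19 0.4 ]  then shift [ -5.3  -2.7 143.9] 4 x [-1.3 -0.7 36. ]
```

```bash
python3 -m handwheel '[[-5,-2.5,0,0,0,0.4,1],[0,0,38,0,0,0,1],[0,0,38,0,0,0,1],[0,0,36,0,0,0,1],[0,0,20,0,0,0,1],[0,0,12,0,0,0,1],[0,0,0,0,0,0,1],[0,0,0,0,0,0,-0.05]]'
python3 -m handwheel '[[0,0,0,0,0,0,-0.05],[0,0,0,0,0,0,-0.05],[0,0,-20,0,0,0,-0.05],[0,0,-40,0,0,0,-0.05],[0,0,-40,0,0,0,-1],[0,0,-40,0,0,0,-1],[0,0,0,0,0,0,-1]]'
python3 - <<'E'
from plan import *
plan((.574,-.162,.155,-78),(.574,-.162,.008,-78))
E
```

```text
time: 6.65
position: [0.4732, 0.09, 0.013]
tool_rot: [-0.074, 3.133, 0.007]
force: [-1.5, 16.0, 8.9]
gripper_width: 0.0402
gripper_force: 7.5
time: 7.23
position: [0.4753, 0.0881, 0.1609]
tool_rot: [-0.075, 3.122, 0.006]
force: [1.0, 0.3, 1.6]
gripper_width: 0.0792
gripper_force: 0.0
t 7.2 pos [475.3  88.1 160.9] yaw -177.3 q [  29.    8.  -12.    0.  -68. -117.] F [1.  0.3 1.6] w 0.0792 g 0.0
-> turn [ -0.8   0.9 -99.3] 15 x [-0.05  0.06 -6.62]  then shift [265.2 -44.5   5.9] 7 x [37.9 -6.4  0.8]
-> turn [0. 0. 0.] 1 x [0. 0. 0.]  then shift [  0.   0. 147.] 4 x [ 0.   0.  36.8]
```

```bash
python3 -m handwheel '[[0,0,0,0,0,-6.6,-1],[0,0,0,0,0,-6.6,-1],[0,0,0,0,0,-6.6,-1],[0,0,0,0,0,-6.6,-1],[0,0,0,0,0,-6.6,-1],[0,0,0,0,0,-6.6,-1],[0,0,0,0,0,-6.6,-1],[0,0,0,0,0,-6.6,-1]]'
python3 -m handwheel '[[0,0,0,0,0,-6.6,-1],[0,0,0,0,0,-6.6,-1],[0,0,0,0,0,-6.6,-1],[0,0,0,0,0,-6.6,-1],[0,0,0,0,0,-6.6,-1],[0,0,0,0,0,-6.6,-1],[0,0,0,-0.8,0.9,-6.8,-1],[38,-6.4,0,0,0,0,-1]]'
python3 -m handwheel '[[38,-6.4,0,0,0,0,-1],[38,-6.4,0,0,0,0,-1],[38,-6.4,0,0,0,0,-1],[38,-6.4,0,0,0,0,-1],[38,-6.4,0,0,0,0,-1],[38,-6.4,0,0,0,0,-1],[0,0,0,0,0,0,-1],[0,0,0,0,0,0,-1]]'
python3 - <<'E'
from plan import *
from dre import *
plan((.574,-.162,.008,-78))
img,d,W=cloud("wrist");dreidels(img,W)
img,d,W=cloud("top");cv2.imwrite("pics/top1.png",img);np.save("top1.npy",W);print();dreidels(img,W)
E
```

```text
time: 7.9
position: [0.4706, 0.087, 0.1522]
tool_rot: [-1.468, 2.773, -0.002]
force: [-0.5, -0.3, -0.3]
gripper_width: 0.0853
gripper_force: 0.0
time: 8.57
position: [0.4843, 0.0549, 0.1528]
tool_rot: [2.438, -1.954, 0.007]
force: [0.8, 0.6, -0.0]
gripper_width: 0.0854
gripper_force: 0.0
time: 9.23
position: [0.5691, -0.1658, 0.1549]
tool_rot: [2.421, -1.972, 0.006]
force: [-0.1, 0.9, 0.0]
gripper_width: 0.0852
gripper_force: 0.0
t 9.2 pos [ 569.1 -165.8  154.9] yaw -78.3 q [ -1.  21.   4.   1. -73.  12.] F [-0.1  0.9  0. ] w 0.0852 g 0.0
-> turn [ 0.7 -0.9 -0.3] 1 x [ 0.71 -0.87 -0.32]  then shift [ -2.7  -5.6 146.9] 4 x [-0.7 -1.4 36.7]
[284.  90.] [582, -261] [61. 29.] -144 [-28.  33.] body [586, -258] [40. 29.] zmax 0.031 1942
[455.  98.] [434, -283] [30. 68.] 168 [-28.  40.] body [432, -282] [30. 41.] zmax 0.031 2262
[273. 200.] [572, -159] [29. 61.] 103 [-26.  36.] body [573, -165] [29. 41.] zmax 0.031 1494

[142. 196.] [647, 399] [ 89. 129.] 108 [-63.  67.] body [647, 399] [ 89. 129.] zmax 0.038 724
[441. 242.] [524, -400] [29. 58.] 132 [-28.  30.] body [527, -403] [29. 40.] zmax 0.033 182
[259. 262.] [475, 87] [56. 27.] 1 [-25.  31.] body [471, 87] [42. 27.] zmax 0.036 164
[398. 274.] [440, -285] [29. 57.] -9 [-27.  30.] body [439, -285] [29. 48.] zmax 0.032 169
```

```bash
python3 -m handwheel '[[-4.3,-3.9,20,0.7,-0.9,-1,-1],[0,0,40,0,0,0,-1],[0,0,40,0,0,0,-1],[0,0,30,0,0,0,-1],[0,0,17,0,0,0,-1],[0,0,0,0,0,0,-1],[0,0,0,0,0,0,1],[0,0,0,0,0,0,1]]' 25
python3 -m handwheel '[[0,0,0,0,0,0,1],[0,0,0,0,0,0,1],[0,0,0,0,0,0,1],[0,0,0,0,0,0,1],[0,0,0,0,0,0,1],[0,0,0,0,0,0,1]]'
python3 -m handwheel '[[0,0,-20,0,0,0,1],[0,0,-40,0,0,0,1],[0,0,-40,0,0,0,1],[0,0,-40,0,0,0,1],[0,0,-10,0,0,0,1],[0,0,0,0,0,0,1]]'
python3 - <<'E'
from plan import *
x,y=T(.04,-.06)
plan((x,y,.155,-177),(x,y,.012,-177))
E
```

```text
time: 10.0
position: [0.5737, -0.1573, 0.0105]
tool_rot: [-2.458, 1.952, -0.005]
force: [-0.0, 0.1, 1.2]
gripper_width: 0.0639
gripper_force: 0.0
time: 10.5
position: [0.5734, -0.1575, 0.0101]
tool_rot: [-2.458, 1.954, -0.004]
force: [-0.4, 1.7, 7.5]
gripper_width: 0.0294
gripper_force: 26.0
time: 11.0
position: [0.5747, -0.1581, 0.1636]
tool_rot: [-2.455, 1.952, -0.013]
force: [0.7, -0.2, -1.2]
gripper_width: 0.029
gripper_force: 25.2
t 11.0 pos [ 574.7 -158.1  163.6] yaw -77.0 q [ -0.  21.   5.   0. -74.  13.] F [ 0.7 -0.2 -1.2] w 0.0290 g 25.2
-> turn [ -0.5   0.4 100. ] 15 x [-0.04  0.02  6.67]  then shift [ 13.  258.4   8.6] 7 x [ 1.9 36.9  1.2]
-> turn [0. 0. 0.] 1 x [0. 0. 0.]  then shift [  0.   0. 143.] 4 x [ 0.   0.  35.8]
```

```bash
python3 -m handwheel '[[0,0,0,0,0,6.7,1],[0,0,0,0,0,6.7,1],[0,0,0,0,0,6.7,1],[0,0,0,0,0,6.7,1],[0,0,0,0,0,6.7,1],[0,0,0,0,0,6.7,1],[0,0,0,0,0,6.7,1],[0,0,0,0,0,6.7,1]]'
python3 -m handwheel '[[0,0,0,0,0,6.7,1],[0,0,0,0,0,6.7,1],[0,0,0,0,0,6.7,1],[0,0,0,0,0,6.7,1],[0,0,0,0,0,6.7,1],[0,0,0,0,0,6.5,1],[0,0,0,0,0,6,1],[1.9,37,0,0,0,0,1]]'
python3 -m handwheel '[[1.9,37,0,0,0,0,1],[1.9,37,0,0,0,0,1],[1.9,37,0,0,0,0,1],[1.9,37,0,0,0,0,1],[1.9,37,0,0,0,0,1],[1.9,36,0,0,0,0,1],[0,0,0,0,0,0,1],[0,0,0,0,0,0,1]]'
python3 - <<'E'
from plan import *
x,y=T(.04,-.06)
plan((x,y,.012,-177))
E
```

```text
time: 11.67
position: [0.5717, -0.1575, 0.1575]
tool_rot: [1.304, -2.858, -0.002]
force: [0.4, -0.7, -0.2]
gripper_width: 0.0294
gripper_force: 25.1
time: 12.33
position: [0.5678, -0.1244, 0.1571]
tool_rot: [0.077, -3.139, 0.001]
force: [0.7, 1.7, -0.2]
gripper_width: 0.0296
gripper_force: 25.2
time: 13.0
position: [0.5429, 0.1009, 0.1578]
tool_rot: [0.098, -3.139, -0.001]
force: [-0.1, -0.5, 0.3]
gripper_width: 0.029
gripper_force: 25.2
t 13.0 pos [542.9 100.9 157.8] yaw -176.4 q [  27.   17.   -2.   -0.  -72. -113.] F [-0.1 -0.5  0.3] w 0.0290 g 25.2
-> turn [ 0.  -0.   0.6] 1 x [ 0.03 -0.04  0.59]  then shift [ -5.2  -1.9 145.8] 4 x [-1.3 -0.5 36.5]
```

```bash
python3 -m handwheel '[[-5.2,-1.9,0,0,0,0.6,1],[0,0,38,0,0,0,1],[0,0,38,0,0,0,1],[0,0,36,0,0,0,1],[0,0,20,0,0,0,1],[0,0,12,0,0,0,1],[0,0,0,0,0,0,1],[0,0,0,0,0,0,-0.05]]'
python3 -m handwheel '[[0,0,0,0,0,0,-0.05],[0,0,0,0,0,0,-0.05],[0,0,-20,0,0,0,-0.05],[0,0,-40,0,0,0,-0.05],[0,0,-40,0,0,0,-1],[0,0,-40,0,0,0,-1],[0,0,0,0,0,0,-1]]'
python3 - <<'E'
from plan import *
plan((.582,-.261,.155,-145),(.582,-.261,.008,-145))
E
```

```text
time: 13.67
position: [0.5492, 0.096, 0.0139]
tool_rot: [0.073, -3.14, 0.0]
force: [0.8, 1.6, 1.0]
gripper_width: 0.0406
gripper_force: 0.0
time: 14.25
position: [0.5538, 0.098, 0.1644]
tool_rot: [-0.078, 3.124, 0.006]
force: [1.5, 0.1, 1.0]
gripper_width: 0.0787
gripper_force: 0.0
t 14.2 pos [553.8  98.  164.4] yaw -177.2 q [  26.   17.   -1.    0.  -72. -113.] F [1.5 0.1 1. ] w 0.0787 g 0.0
-> turn [ -0.1   1.  -32.1] 5 x [-0.02  0.2  -6.43]  then shift [ 182.8 -310.3    9.4] 10 x [ 18.3 -31.    0.9]
-> turn [0. 0. 0.] 1 x [0. 0. 0.]  then shift [  0.   0. 147.] 4 x [ 0.   0.  36.8]
```

```bash
python3 -m handwheel '[[0,0,0,0,0.5,-6.4,-1],[0,0,0,0,0.5,-6.4,-1],[0,0,0,0,0,-6.4,-1],[0,0,0,0,0,-6.4,-1],[0,0,0,0,0,-6.5,-1],[18.3,-31,0,0,0,0,-1],[18.3,-31,0,0,0,0,-1],[18.3,-31,0,0,0,0,-1]]'
python3 -m handwheel '[[18.3,-31,0,0,0,0,-1],[18.3,-31,0,0,0,0,-1],[18.3,-31,0,0,0,0,-1],[18.3,-31,0,0,0,0,-1],[18.3,-31,0,0,0,0,-1],[18.3,-31,0,0,0,0,-1],[18.3,-31,0,0,0,0,-1],[0,0,0,0,0,0,-1]]'
python3 -m handwheel '[[0,0,0,0,0,0,-1],[0,0,0,0,0,0,-1]]'
python3 - <<'E'
from plan import *
from dre import *
plan((.582,-.261,.008,-145))
img,d,W=cloud("wrist");dreidels(img,W)
img,d,W=cloud("top");print();dreidels(img,W)
E
```

```text
time: 14.92
position: [0.5572, -0.0112, 0.1551]
tool_rot: [0.94, -2.981, -0.005]
force: [0.0, -0.3, -0.0]
gripper_width: 0.0851
gripper_force: 0.0
time: 15.58
position: [0.5755, -0.2674, 0.1544]
tool_rot: [0.929, -2.983, -0.003]
force: [-0.5, 1.3, -0.3]
gripper_width: 0.0856
gripper_force: 0.0
time: 15.75
position: [0.5761, -0.2616, 0.1549]
tool_rot: [0.936, -2.982, -0.005]
force: [-0.2, 0.2, 0.2]
gripper_width: 0.0855
gripper_force: 0.0
t 15.8 pos [ 576.1 -261.6  154.9] yaw -145.1 q [-10.  26.  12.   0. -77. -45.] F [-0.2  0.2  0.2] w 0.0855 g 0.0
-> turn [ 0.5 -0.8 -0.1] 1 x [ 0.46 -0.84 -0.15]  then shift [ -5.1  -2.9 146.9] 4 x [-1.3 -0.7 36.7]
[354.  47.] [437, -284] [29. 62.] 170 [-30.  31.] body [431, -282] [29. 42.] zmax 0.031 2270
[177.  53.] [521, -398] [30. 62.] -53 [-30.  31.] body [525, -402] [30. 42.] zmax 0.031 2430
[275. 203.] [582, -261] [61. 28.] 35 [-29.  32.] body [586, -258] [41. 28.] zmax 0.031 1444

[142. 196.] [647, 399] [ 89. 130.] 108 [-63.  67.] body [647, 399] [ 89. 130.] zmax 0.037 725
[256. 234.] [548, 92] [53. 26.] 0 [-25.  28.] body [545, 93] [47. 27.] zmax 0.036 151
[440. 243.] [520, -398] [29. 46.] 107 [-24.  24.] body [519, -400] [38. 29.] zmax 0.033 144
[259. 262.] [475, 87] [56. 27.] -1 [-26.  30.] body [474, 87] [53. 27.] zmax 0.037 161
[286. 267.] [460, 16] [37. 26.] -177 [-18.  19.] body [460, 16] [37. 26.] zmax 0.073 163
[398. 274.] [440, -285] [27. 57.] -8 [-27.  30.] body [436, -285] [27. 38.] zmax 0.033 161
```

```bash
python3 - <<'E'
from dre import *
img,d,W=cloud("scene");np.save("s2.npy",W)
b=cv2.resize(img[110:260,180:400],None,fx=3.6,fy=3.6,interpolation=cv2.INTER_CUBIC);cv2.imwrite("pics/s2.png",np.clip(b*1.6,0,255).astype(np.uint8))
img,d,T_=cloud("top");np.save("t2.npy",T_);cv2.imwrite("pics/t2.png",img)
for n,X in(("top",T_),("scene",W),("top1",np.load("top1.npy"))):
    P=X.reshape(-1,3);P=P[np.isfinite(P).all(1)]
    q=P[(P[:,2]>.03)&(P[:,0]>.42)&(P[:,0]<.62)&(P[:,1]>-.005)&(P[:,1]<.034)]
    for x in np.arange(.43,.61,.01):
        k=q[abs(q[:,0]-x)<.005]
        if len(k): print(n,round(x,2),len(k),k[:,2].max().round(3),k[:,1].min().round(3),k[:,1].max().round(3))
E
```

```text
top 0.44 21 0.067 0.0 0.026
top 0.45 36 0.069 0.0 0.029
top 0.46 45 0.074 0.0 0.029
top 0.47 48 0.075 0.0 0.029
top 0.48 49 0.076 0.001 0.034
top 0.49 44 0.068 0.005 0.034
top 0.5 47 0.068 0.005 0.034
top 0.51 28 0.068 0.008 0.026
top 0.52 28 0.067 0.011 0.026
top 0.53 27 0.067 0.011 0.026
top 0.54 25 0.072 0.011 0.026
top 0.55 28 0.081 0.011 0.029
top 0.56 44 0.088 0.002 0.034
top 0.57 48 0.092 0.005 0.034
top 0.58 48 0.091 0.005 0.034
top 0.59 35 0.088 0.005 0.032
top 0.6 23 0.079 0.013 0.032
scene 0.43 1 0.063 0.016 0.016
scene 0.44 19 0.069 0.001 0.029
scene 0.45 24 0.073 0.001 0.029
scene 0.46 33 0.075 0.002 0.031
scene 0.47 50 0.078 0.002 0.031
scene 0.48 49 0.076 0.005 0.03
scene 0.49 41 0.069 0.006 0.028
scene 0.5 52 0.068 0.007 0.027
scene 0.51 27 0.068 0.01 0.028
scene 0.52 23 0.07 0.01 0.029
scene 0.53 27 0.068 0.011 0.031
scene 0.54 8 0.079 0.012 0.026
scene 0.55 31 0.087 0.011 0.029
scene 0.56 60 0.092 0.004 0.032
scene 0.57 73 0.092 0.005 0.033
scene 0.58 87 0.091 0.006 0.034
scene 0.59 79 0.09 0.01 0.034
scene 0.6 48 0.076 0.013 0.034
top1 0.43 208 0.611 -0.005 0.034
top1 0.44 200 0.607 -0.005 0.034
top1 0.45 197 0.606 -0.004 0.034
top1 0.46 193 0.601 -0.004 0.033
top1 0.47 196 0.597 -0.004 0.033
top1 0.48 196 0.593 -0.005 0.033
top1 0.49 188 0.591 -0.005 0.033
top1 0.5 173 0.585 -0.004 0.033
top1 0.51 167 0.582 -0.004 0.033
top1 0.52 178 0.578 -0.004 0.033
top1 0.53 182 0.573 -0.005 0.033
top1 0.54 156 0.568 -0.005 0.033
top1 0.55 177 0.566 -0.005 0.033
top1 0.56 150 0.562 -0.004 0.033
top1 0.57 176 0.563 -0.005 0.033
top1 0.58 149 0.563 -0.004 0.033
top1 0.59 157 0.562 -0.004 0.033
top1 0.6 155 0.557 -0.004 0.033
```

View pics/s2.png

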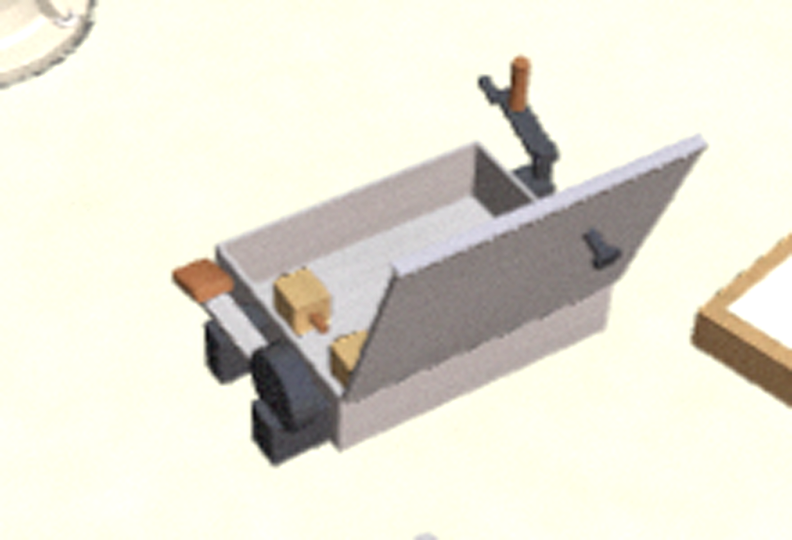

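The lever pad is down at z≈0.07 (crop (205,280)). I must have knocked it at the first placing, and it has to come up again before the hasp goes home. It's out of the way for now, so I'll carry on and release it later.

```bash
python3 -m handwheel '[[-6,-2.5,20,0.5,-0.8,0,-1],[0,0,40,0,0,0,-1],[0,0,40,0,0,0,-1],[0,0,30,0,0,0,-1],[0,0,17,0,0,0,-1],[0,0,0,0,0,0,-1],[0,0,0,0,0,0,1],[0,0,0,0,0,0,1]]' 25
python3 -m handwheel '[[0,0,0,0,0,0,1],[0,0,0,0,0,0,1],[0,0,0,0,0,0,1],[0,0,0,0,0,0,1],[0,0,0,0,0,0,1],[0,0,0,0,0,0,1]]'
python3 -m handwheel '[[0,0,-20,0,0,0,1],[0,0,-40,0,0,0,1],[0,0,-40,0,0,0,1],[0,0,-40,0,0,0,1],[0,0,-10,0,0,0,1],[0,0,0,0,0,0,1]]'
python3 - <<'E'
from plan import *
x,y=T(.04,.06)
plan((x,y,.155,-177),(x,y,.012,-177))
E
```

```text
time: 16.62
position: [0.5838, -0.2602, 0.0099]
tool_rot: [-0.944, 2.994, -0.005]
force: [0.2, 1.3, 0.4]
gripper_width: 0.0644
gripper_force: 0.0
time: 17.12
position: [0.5833, -0.2605, 0.0095]
tool_rot: [-0.942, 2.995, -0.004]
force: [-0.2, 0.8, 6.3]
gripper_width: 0.0294
gripper_force: 26.0
time: 17.62
position: [0.5845, -0.2609, 0.1633]
tool_rot: [-0.94, 2.99, -0.01]
force: [0.1, 0.4, -0.6]
gripper_width: 0.0294
gripper_force: 25.3
t 17.6 pos [ 584.5 -260.9  163.3] yaw -145.1 q [-10.  26.  13.   0. -76. -45.] F [ 0.1  0.4 -0.6] w 0.0294 g 25.3
-> turn [-0.4  0.4 31.9] 5 x [-0.08  0.08  6.38]  then shift [ 17.7 481.6   8.3] 13 x [ 1.4 37.   0.6]
-> turn [0. 0. 0.] 1 x [0. 0. 0.]  then shift [  0.   0. 143.] 4 x [ 0.   0.  35.8]
```

```bash
python3 -m handwheel '[[0,0,0,0,0,6.4,1],[0,0,0,0,0,6.4,1],[0,0,0,0,0,6.4,1],[0,0,0,0,0,6.4,1],[0,0,0,0,0,6.3,1],[5,37,0,0,0,0,1],[5,37,0,0,0,0,1],[5,37,0,0,0,0,1]]'
python3 -m handwheel '[[2,37,0,0,0,0,1],[0,37,0,0,0,0,1],[0,37,0,0,0,0,1],[0,37,0,0,0,0,1],[0,37,0,0,0,0,1],[0,37,0,0,0,0,1],[0,37,0,0,0,0,1],[0,37,0,0,0,0,1]]'
python3 -m handwheel '[[0,37,0,0,0,0,1],[0,37,0,0,0,0,1],[0,0,0,0,0,0,1],[0,0,0,0,0,0,1]]'
python3 - <<'E'
from plan import *
x,y=T(.04,.06)
plan((x,y,.012,-177))
E
```

```text
time: 18.28
position: [0.5604, -0.1491, 0.1564]
tool_rot: [0.079, -3.138, 0.001]
force: [0.4, -0.7, 0.9]
gripper_width: 0.0298
gripper_force: 25.4
time: 18.95
position: [0.543, 0.1472, 0.1567]
tool_rot: [0.082, -3.139, 0.002]
force: [0.6, 0.5, -0.4]
gripper_width: 0.0291
gripper_force: 25.4
time: 19.28
position: [0.5392, 0.2211, 0.156]
tool_rot: [0.087, -3.138, 0.003]
force: [-0.3, -0.5, -0.7]
gripper_width: 0.0294
gripper_force: 25.3
t 19.3 pos [539.2 221.1 156. ] yaw -176.8 q [  38.   20.    3.    0.  -73. -125.] F [-0.3 -0.5 -0.7] w 0.0294 g 25.3
-> turn [-0.1 -0.1  0.2] 1 x [-0.11 -0.12  0.18]  then shift [ -2.4  -2.1 144. ] 4 x [-0.6 -0.5 36. ]
```

Placing B, then going to D (0.440,-0.285).

```bash
python3 -m handwheel '[[-2.4,-2,0,0,0,0.2,1],[0,0,38,0,0,0,1],[0,0,38,0,0,0,1],[0,0,36,0,0,0,1],[0,0,20,0,0,0,1],[0,0,12,0,0,0,1],[0,0,0,0,0,0,1],[0,0,0,0,0,0,-0.05]]'
python3 -m handwheel '[[0,0,0,0,0,0,-0.05],[0,0,0,0,0,0,-0.05],[0,0,-20,0,0,0,-0.05],[0,0,-40,0,0,0,-0.05],[0,0,-40,0,0,0,-0.2],[0,0,-40,0,0,0,-1],[0,0,0,0,0,0,-1]]'
python3 - <<'E'
from plan import *
plan((.440,-.285,.155,-190),(.440,-.285,.008,-190))
E
```

```text
time: 19.95
position: [0.5426, 0.2155, 0.0128]
tool_rot: [0.074, -3.14, 0.003]
force: [-0.8, 0.1, -0.0]
gripper_width: 0.0403
gripper_force: 0.0
time: 20.53
position: [0.5472, 0.2189, 0.1633]
tool_rot: [-0.078, 3.125, 0.008]
force: [1.4, -0.2, 1.5]
gripper_width: 0.0735
gripper_force: 0.0
t 20.5 pos [547.2 218.9 163.3] yaw -177.1 q [  37.   20.    4.    0.  -73. -124.] F [ 1.4 -0.2  1.5] w 0.0735 g 0.0
-> turn [ 0.4  0.8 12.9] 2 x [0.18 0.42 6.43]  then shift [  18.1 -514.9    8.3] 13 x [  1.4 -39.6   0.6]
-> turn [0. 0. 0.] 1 x [0. 0. 0.]  then shift [  0.   0. 147.] 4 x [ 0.   0.  36.7]
```

```bash
python3 -m handwheel '[[0,0,0,0.2,0.4,6.5,-1],[0,0,0,0.2,0.4,6.5,-1],[1.3,-39.6,0,0,0,0,-1],[1.3,-39.6,0,0,0,0,-1],[1.3,-39.6,0,0,0,0,-1],[1.3,-39.6,0,0,0,0,-1],[1.3,-39.6,0,0,0,0,-1],[1.3,-39.6,0,0,0,0,-1]]'
python3 -m handwheel '[[1.3,-39.6,0,0,0,0,-1],[1.3,-39.6,0,0,0,0,-1],[1.3,-39.6,0,0,0,0,-1],[1.3,-39.6,0,0,0,0,-1],[1.3,-39.6,0,0,0,0,-1],[1.3,-39.6,0,0,0,0,-1],[1.3,-39.6,0,0,0,0,-1],[0,0,0,0,0,0,-1]]'
python3 -m handwheel '[[0,0,0,0,0,0,-1],[0,0,0,0,0,0,-1]]'
python3 - <<'E'
from plan import *
from dre import *
plan((.440,-.285,.008,-190))
img,d,W=cloud("wrist");dreidels(img,W)
img,d,W=cloud("top");print();dreidels(img,W)
E
```

```text
time: 21.2
position: [0.4922, -0.0167, 0.156]
tool_rot: [-0.278, -3.117, 0.013]
force: [1.2, -1.0, 0.4]
gripper_width: 0.0853
gripper_force: 0.0
time: 21.87
position: [0.4329, -0.2916, 0.1586]
tool_rot: [-0.287, -3.115, 0.016]
force: [0.8, 0.4, 0.0]
gripper_width: 0.0853
gripper_force: 0.0
time: 22.03
position: [0.4347, -0.2862, 0.1584]
tool_rot: [-0.28, -3.115, 0.013]
force: [0.5, -0.3, -0.1]
gripper_width: 0.0855
gripper_force: 0.0
t 22.0 pos [ 434.7 -286.2  158.4] yaw 169.7 q [-16.  14.  -6.   1. -71. -85.] F [ 0.5 -0.3 -0.1] w 0.0855 g 0.0
-> turn [-0.5 -0.7 -0.3] 1 x [-0.54 -0.73 -0.26]  then shift [ -5.    2.1 150.4] 4 x [-1.3  0.5 37.6]
[283. 195.] [436, -283] [29. 61.] -11 [-26.  35.] body [431, -282] [29. 41.] zmax 0.031 1477
[199. 288.] [521, -388] [24. 47.] -23 [-19.  31.] body [526, -390] [19. 39.] zmax 0.03 633

[142. 196.] [646, 399] [ 89. 131.] 108 [-64.  67.] body [646, 399] [ 89. 131.] zmax 0.037 718
[257. 234.] [548, 92] [27. 53.] 1 [-25.  28.] body [548, 92] [53. 26.] zmax 0.036 148
[211. 235.] [541, 213] [56. 29.] -178 [-26.  30.] body [541, 213] [56. 29.] zmax 0.036 171
[440. 242.] [523, -399] [29. 58.] 129 [-28.  30.] body [523, -399] [29. 52.] zmax 0.032 185
[259. 262.] [475, 86] [56. 27.] 2 [-25.  30.] body [475, 86] [55. 27.] zmax 0.036 163
[286. 267.] [460, 16] [37. 26.] -175 [-19.  20.] body [460, 16] [37. 26.] zmax 0.073 161
```

```bash
python3 -m handwheel '[[0.5,2.5,20,-0.5,-0.7,0.5,-1],[0,0,40,0,0,0,-1],[0,0,40,0,0,0,-1],[0,0,32,0,0,0,-1],[0,0,18,0,0,0,-1],[0,0,0,0,0,0,-1],[0,0,0,0,0,0,1],[0,0,0,0,0,0,1]]' 25
python3 -m handwheel '[[0,0,0,0,0,0,1],[0,0,0,0,0,0,1],[0,0,0,0,0,0,1],[0,0,0,0,0,0,1],[0,0,0,0,0,0,1],[0,0,0,0,0,0,1]]'
python3 -m handwheel '[[0,0,-20,0,0,0,1],[0,0,-40,0,0,0,1],[0,0,-40,0,0,0,1],[0,0,-40,0,0,0,1],[0,0,-10,0,0,0,1],[0,0,0,0,0,0,1]]'
python3 - <<'E'
from plan import *
x,y=T(-.038,.06)
plan((x,y,.155,-177),(x,y,.012,-177))
E
```

```text
time: 22.8
position: [0.4361, -0.2838, 0.0102]
tool_rot: [0.29, 3.126, -0.003]
force: [1.1, -0.8, 0.4]
gripper_width: 0.0639
gripper_force: 0.0
time: 23.3
position: [0.4356, -0.2842, 0.0099]
tool_rot: [0.292, 3.126, -0.003]
force: [-0.2, 2.0, 7.4]
gripper_width: 0.0297
gripper_force: 26.3
time: 23.8
position: [0.4368, -0.2848, 0.1632]
tool_rot: [0.292, 3.12, -0.006]
force: [0.6, -0.6, -1.2]
gripper_width: 0.0297
gripper_force: 25.4
t 23.8 pos [ 436.8 -284.8  163.2] yaw 169.3 q [-16.  13.  -6.   0. -70. -85.] F [ 0.6 -0.6 -1.2] w 0.0297 g 25.4
-> turn [ -0.2   0.4 -13.7] 2 x [-0.11  0.22 -6.84]  then shift [-53.1 497.5   8.2] 13 x [-4.1 38.3  0.6]
-> turn [0. 0. 0.] 1 x [0. 0. 0.]  then shift [  0.   0. 143.] 4 x [ 0.   0.  35.8]
```

```bash
python3 -m handwheel '[[0,0,0,0,0.3,-6.8,1],[0,0,0,0,0,-6.8,1],[-4,38.3,0,0,0,0,1],[-4,38.3,0,0,0,0,1],[-4,38.3,0,0,0,0,1],[-4,38.3,0,0,0,0,1],[-4,38.3,0,0,0,0,1],[-4,38.3,0,0,0,0,1]]'
python3 -m handwheel '[[-4,38.3,0,0,0,0,1],[-4,38.3,0,0,0,0,1],[-4,38.3,0,0,0,0,1],[-4,38.3,0,0,0,0,1],[-4,38.3,0,0,0,0,1],[-4,38.3,0,0,0,0,1],[-4,38.3,0,0,0,0,1],[0,0,0,0,0,0,1]]'
python3 -m handwheel '[[0,0,0,0,0,0,1],[0,0,0,0,0,0,1]]'
python3 - <<'E'
from plan import *
x,y=T(-.038,.06)
plan((x,y,.012,-177))
E
```

```text
time: 24.47
position: [0.446, -0.0513, 0.1576]
tool_rot: [0.079, -3.133, 0.0]
force: [1.3, -0.3, 0.8]
gripper_width: 0.0295
gripper_force: 25.5
time: 25.13
position: [0.461, 0.2212, 0.1567]
tool_rot: [0.086, -3.133, -0.0]
force: [0.2, -0.0, -0.1]
gripper_width: 0.0297
gripper_force: 25.5
time: 25.3
position: [0.4606, 0.2158, 0.1573]
tool_rot: [0.08, -3.133, 0.002]
force: [0.1, 0.2, -0.2]
gripper_width: 0.0297
gripper_force: 25.5
t 25.3 pos [460.6 215.8 157.3] yaw -177.1 q [  43.   12.   -8.   -0.  -70. -130.] F [ 0.1  0.2 -0.2] w 0.0297 g 25.5
-> turn [-0.1 -0.4 -0.1] 1 x [-0.06 -0.45 -0.06]  then shift [ -3.1  -1.1 145.3] 4 x [-0.8 -0.3 36.3]
```

```bash
python3 -m handwheel '[[-3,-1,0,0,-0.4,0,1],[0,0,38,0,0,0,1],[0,0,38,0,0,0,1],[0,0,37,0,0,0,1],[0,0,20,0,0,0,1],[0,0,12,0,0,0,1],[0,0,0,0,0,0,1],[0,0,0,0,0,0,-0.05]]'
python3 -m handwheel '[[0,0,0,0,0,0,-0.05],[0,0,0,0,0,0,-0.05],[0,0,-20,0,0,0,-0.05],[0,0,-40,0,0,0,-0.05],[0,0,-40,0,0,0,-0.2],[0,0,-40,0,0,0,-1],[0,0,0,0,0,0,-1]]'
python3 - <<'E'
from plan import *
plan((.522,-.399,.155,-230),(.522,-.399,.008,-230))
E
```

```text
time: 25.97
position: [0.4645, 0.2139, 0.0129]
tool_rot: [-0.077, 3.14, -0.001]
force: [0.6, -0.3, -0.2]
gripper_width: 0.0403
gripper_force: 0.0
time: 26.55
position: [0.4687, 0.2173, 0.1625]
tool_rot: [-0.081, 3.125, 0.012]
force: [1.4, 0.3, 1.3]
gripper_width: 0.0734
gripper_force: 0.0
t 26.6 pos [468.7 217.3 162.5] yaw -177.0 q [  42.   12.   -7.    0.  -70. -130.] F [1.4 0.3 1.3] w 0.0734 g 0.0
-> turn [ 0.8  0.6 53. ] 8 x [0.1  0.08 6.62]  then shift [-506.4 -355.3    7.5] 16 x [-31.7 -22.2   0.5]
-> turn [0. 0. 0.] 1 x [0. 0. 0.]  then shift [  0.   0. 147.] 4 x [ 0.   0.  36.7]
```

```bash
python3 -m handwheel '[[-1.3,-38.6,0,0.4,0.3,0,-1],[-1.3,-38.6,0,0.4,0.3,0,-1],[-1.3,-38.6,0,0,0,0,-1],[-1.3,-38.6,0,0,0,0,-1],[-1.3,-38.6,0,0,0,0,-1],[-1.3,-38.6,0,0,0,0,-1],[-1.3,-38.6,0,0,0,0,-1],[-1.3,-38.6,0,0,0,0,-1]]'
python3 -m handwheel '[[-1.3,-38.6,0,0,0,0,-1],[-1.3,-38.6,0,0,0,0,-1],[-1.3,-38.6,0,0,0,0,-1],[-1.3,-38.6,0,0,0,0,-1],[-1.3,-38.6,0,0,0,0,-1],[-1.3,-38.6,0,0,0,0,-1],[-1.3,-38.6,0,0,0,0,-1],[-1.3,-38.6,0,0,0,0,-1]]'
python3 -m handwheel '[[0,0,0,0,0,6.6,-1],[0,0,0,0,0,6.6,-1],[0,0,0,0,0,6.6,-1],[0,0,0,0,0,6.6,-1],[0,0,0,0,0,6.6,-1],[0,0,0,0,0,6.6,-1],[0,0,0,0,0,6.6,-1],[0,0,0,0,0,6.6,-1]]'
python3 -m handwheel '[[0,0,0,0,0,0,-1],[0,0,0,0,0,0,-1]]'
python3 - <<'E'
from plan import *
from dre import *
plan((.522,-.399,.008,-230))
img,d,W=cloud("wrist");dreidels(img,W)
img,d,W=cloud("top");print();dreidels(img,W)
E
```

```text
time: 27.22
position: [0.4902, -0.0945, 0.1572]
tool_rot: [0.08, -3.133, 0.022]
force: [0.5, 0.6, 0.2]
gripper_width: 0.0853
gripper_force: 0.0
time: 27.88
position: [0.5161, -0.4025, 0.1612]
tool_rot: [0.079, -3.132, 0.023]
force: [0.6, 0.5, -0.1]
gripper_width: 0.0854
gripper_force: 0.0
time: 28.55
position: [0.5164, -0.4005, 0.1611]
tool_rot: [-1.333, -2.843, 0.026]
force: [-0.3, -0.3, 0.0]
gripper_width: 0.0855
gripper_force: 0.0
time: 28.72
position: [0.5164, -0.4004, 0.161]
tool_rot: [-1.32, -2.849, 0.026]
force: [-0.8, 0.0, 0.1]
gripper_width: 0.0853
gripper_force: 0.0
t 28.7 pos [ 516.4 -400.4  161. ] yaw 130.3 q [ -24.   28.   15.    1.  -77. -116.] F [-0.8  0.   0.1] w 0.0853 g 0.0
-> turn [-0.9  0.3  0.3] 1 x [-0.91  0.33  0.29]  then shift [ -2.5   5.2 153. ] 4 x [-0.6  1.3 38.3]
[286. 196.] [521, -398] [29. 61.] -52 [-29.  32.] body [524, -403] [29. 41.] zmax 0.031 1435

[142. 196.] [647, 400] [ 90. 131.] 108 [-64.  68.] body [647, 400] [ 90. 131.] zmax 0.038 724
[257. 233.] [549, 93] [56. 27.] 3 [-26.  31.] body [549, 93] [50. 27.] zmax 0.036 148
[211. 234.] [541, 213] [56. 29.] -177 [-25.  31.] body [541, 213] [56. 29.] zmax 0.036 167
[259. 261.] [475, 87] [27. 56.] 1 [-26.  30.] body [478, 87] [27. 50.] zmax 0.037 157
[212. 264.] [467, 210] [55. 28.] 2 [-26.  29.] body [467, 210] [55. 28.] zmax 0.037 164
[286. 267.] [460, 16] [37. 26.] -176 [-18.  20.] body [460, 16] [37. 26.] zmax 0.073 158
```

```bash
python3 -m handwheel '[[-3,5,20,-0.9,0.3,1.8,-1],[0,0,40,0,0,0,-1],[0,0,40,0,0,0,-1],[0,0,34,0,0,0,-1],[0,0,18,0,0,0,-1],[0,0,0,0,0,0,-1],[0,0,0,0,0,0,1],[0,0,0,0,0,0,1]]' 25
python3 -m handwheel '[[0,0,0,0,0,0,1],[0,0,0,0,0,0,1],[0,0,0,0,0,0,1],[0,0,0,0,0,0,1],[0,0,0,0,0,0,1],[0,0,0,0,0,0,1]]'
python3 -m handwheel '[[0,0,-20,0,0,0,1],[0,0,-40,0,0,0,1],[0,0,-40,0,0,0,1],[0,0,-40,0,0,0,1],[0,0,-10,0,0,0,1],[0,0,0,0,0,0,1]]'
python3 - <<'E'
from plan import *
x,y=T(.0,.0)
plan((x,y,.155,-177),(x,y,.012,-177))
E
```

```text
time: 29.48
position: [0.5234, -0.4007, 0.0109]
tool_rot: [1.366, 2.825, -0.002]
force: [-0.1, -0.6, 0.4]
gripper_width: 0.0638
gripper_force: 0.0
time: 29.98
position: [0.523, -0.4003, 0.0106]
tool_rot: [1.367, 2.825, -0.001]
force: [-0.2, 1.2, 6.6]
gripper_width: 0.029
gripper_force: 26.0
time: 30.48
position: [0.524, -0.401, 0.1643]
tool_rot: [1.365, 2.819, -0.002]
force: [-0.3, 0.2, -0.8]
gripper_width: 0.0294
gripper_force: 25.2
t 30.5 pos [ 524.  -401.   164.3] yaw 128.3 q [ -24.   28.   16.    0.  -78. -118.] F [-0.3  0.2 -0.8] w 0.0294 g 25.2
-> turn [ -0.1   0.6 -54.7] 8 x [-0.01  0.07 -6.83]  then shift [-10.3 558.2   9.3] 14 x [-0.7 39.9  0.7]
-> turn [0. 0. 0.] 1 x [0. 0. 0.]  then shift [  0.   0. 143.] 4 x [ 0.   0.  35.8]
```

```bash
python3 -m handwheel '[[0,0,0,0,0.3,-6.8,1],[0,0,0,0,0.2,-6.8,1],[0,0,0,0,0,-6.8,1],[0,0,0,0,0,-6.8,1],[0,0,0,0,0,-6.8,1],[0,0,0,0,0,-6.8,1],[0,0,0,0,0,-6.9,1],[0,0,0,0,0,-7,1]]'
python3 -m handwheel '[[-0.7,40,0,0,0,0,1],[-0.7,40,0,0,0,0,1],[-0.7,40,0,0,0,0,1],[-0.7,40,0,0,0,0,1],[-0.7,40,0,0,0,0,1],[-0.7,40,0,0,0,0,1],[-0.7,40,0,0,0,0,1],[-0.7,40,0,0,0,0,1]]'
python3 -m handwheel '[[-0.7,40,0,0,0,0,1],[-0.7,40,0,0,0,0,1],[-0.7,40,0,0,0,0,1],[-0.7,40,0,0,0,0,1],[-0.7,40,0,0,0,0,1],[-0.7,38,0,0,0,0,1],[0,0,0,0,0,0,1],[0,0,0,0,0,0,1]]'
python3 - <<'E'
from plan import *
x,y=T(0,0)
plan((x,y,.012,-177))
E
```

```text
time: 31.15
position: [0.5216, -0.3993, 0.1576]
tool_rot: [0.092, -3.133, -0.011]
force: [0.6, -0.3, -0.6]
gripper_width: 0.0295
gripper_force: 25.2
time: 31.82
position: [0.5098, -0.0779, 0.16]
tool_rot: [0.082, -3.133, -0.01]
force: [1.7, 0.7, 0.1]
gripper_width: 0.0292
gripper_force: 25.3
time: 32.48
position: [0.5017, 0.1597, 0.1611]
tool_rot: [0.088, -3.133, -0.008]
force: [-0.6, -0.3, -0.7]
gripper_width: 0.0296
gripper_force: 25.3
t 32.5 pos [501.7 159.7 161.1] yaw -176.8 q [  34.   14.   -5.   -1.  -71. -121.] F [-0.6 -0.3 -0.7] w 0.0296 g 25.3
-> turn [ 0.3 -0.4  0.2] 1 x [ 0.32 -0.43  0.2 ]  then shift [ -3.1  -2.9 149.1] 4 x [-0.8 -0.7 37.3]
```

```bash
python3 -m handwheel '[[-3,-3,0,0.3,-0.4,0.2,1],[0,0,40,0,0,0,1],[0,0,40,0,0,0,1],[0,0,37,0,0,0,1],[0,0,20,0,0,0,1],[0,0,12,0,0,0,1],[0,0,0,0,0,0,1],[0,0,0,0,0,0,-0.05]]'
python3 -m handwheel '[[0,0,0,0,0,0,-0.05],[0,0,0,0,0,0,-0.05],[0,0,-20,0,0,0,-0.05],[0,0,-40,0,0,0,-0.05],[0,0,-40,0,0,0,0.3],[0,0,-40,0,0,0,1],[0,0,-40,0,0,0,1],[0,0,-40,0,0,0,1]]'
python3 -m handwheel '[[0,0,-40,0,0,0,1],[0,0,0,0,0,0,1],[0,0,0,0,0,0,1]]'
python3 - <<'E'
from plan import *
from dre import *
plan((.685,.10,.29,-177),(.685,.10,.185,-177),(.55,.1,.185,-177))
img,d,W=cloud("top");dreidels(img,W)
img,d,W=cloud("scene");cv2.imwrite("pics/s3.png",img)
P=W.reshape(-1,3);q=P[(P[:,1]>.07)&(P[:,1]<.25)&(P[:,0]>.57)&(P[:,0]<.7)&(P[:,2]>.07)&(P[:,2]<.25)]
for z in (.1,.14,.18,.2,.22): k=q[abs(q[:,2]-z)<.006]; print(z,len(k),np.round([np.median(k[:,0]),k[:,0].max()],3) if len(k) else '')
E
```

```text
time: 33.15
position: [0.5058, 0.1535, 0.0126]
tool_rot: [-0.074, 3.14, -0.0]
force: [0.7, 0.4, 1.0]
gripper_width: 0.0402
gripper_force: 0.0
time: 33.82
position: [0.5052, 0.1545, 0.2356]
tool_rot: [-0.076, 3.139, 0.002]
force: [1.6, 0.6, -0.7]
gripper_width: 0.0001
gripper_force: 0.0
time: 34.07
position: [0.5067, 0.1554, 0.2761]
tool_rot: [-0.076, 3.134, 0.007]
force: [-0.1, 0.7, -1.0]
gripper_width: 0.0001
gripper_force: 0.0
t 34.1 pos [506.7 155.4 276.1] yaw -177.2 q [  34.   11.    9.    0.  -87. -121.] F [-0.1  0.7 -1. ] w 0.0001 g 0.0
-> turn [ 0.2  0.4 -0.2] 1 x [ 0.23  0.4  -0.21]  then shift [-175.2  -64.6  -13.9] 5 x [-35.  -12.9  -2.8]
-> turn [0. 0. 0.] 1 x [0. 0. 0.]  then shift [  0.   0. 105.] 3 x [ 0.  0. 35.]
-> turn [0. 0. 0.] 1 x [0. 0. 0.]  then shift [134.8   7.1   0. ] 4 x [33.7  1.8  0. ]
[142. 196.] [647, 399] [ 89. 130.] 108 [-63.  67.] body [647, 399] [ 89. 130.] zmax 0.038 721
[257. 234.] [549, 95] [56. 29.] 0 [-25.  32.] body [548, 92] [53. 27.] zmax 0.037 150
[259. 262.] [475, 87] [56. 27.] 3 [-26.  30.] body [474, 87] [53. 27.] zmax 0.036 160
[286. 267.] [460, 16] [37. 26.] -176 [-19.  19.] body [460, 16] [37. 26.] zmax 0.074 160
0.1 118 [0.607 0.615]
0.14 117 [0.621 0.628]
0.18 146 [0.635 0.643]
0.2 157 [0.641 0.648]
0.22 402 [0.645 0.655]
```

View pics/s3.png

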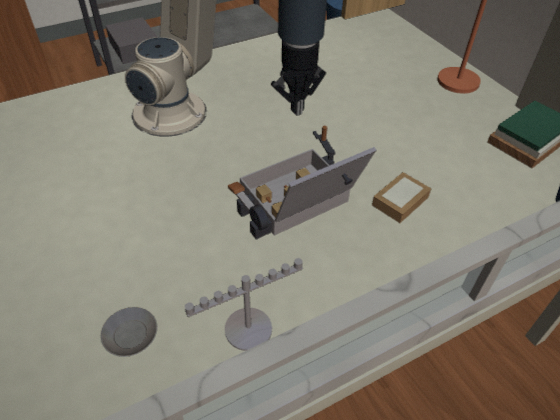

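```bash
python3 -m handwheel '[[0,0,-20,0.2,0.4,-0.2,1],[-35,-13,0,0,0,0,1],[-35,-13,0,0,0,0,1],[-35,-13,0,0,0,0,1],[-35,-13,0,0,0,0,1],[-38,-13,0,0,0,0,1],[0,0,0,0,0,0,1],[0,0,0,0,0,0,1]]'
python3 - <<'E'
from plan import *
plan((.685,.10,.185,-177))
E
```

```text
time: 34.83
position: [0.688, 0.0987, 0.2851]
tool_rot: [0.079, -3.125, 0.008]
force: [-0.7, -0.2, -0.7]
gripper_width: 0.0003
gripper_force: 0.0
t 34.8 pos [688.   98.7 285.1] yaw -177.1 q [  21.   34.   43.   -0. -100. -108.] F [-0.7 -0.2 -0.7] w 0.0003 g 0.0
-> turn [-0.3 -0.9 -0.1] 1 x [-0.28 -0.91 -0.11]  then shift [  3.    1.4 100.1] 3 x [ 1.   0.5 33.4]
```

```bash
python3 -m handwheel '[[0,0,33,0,-0.9,0,1],[0,0,33,0,0,0,1],[0,0,33,0,0,0,1],[0,0,0,0,0,0,1],[15,0,0,0,0,0,1],[15,0,0,0,0,0,1],[15,0,0,0,0,0,1],[15,0,0,0,0,0,1]]'
python3 -m handwheel '[[15,0,0,0,0,0,1],[15,0,0,0,0,0,1],[15,0,0,0,0,0,1],[15,0,0,0,0,0,1],[10,0,0,0,0,0,1],[0,0,-30,0,0,0,1],[0,0,-40,0,0,0,1],[0,0,-40,0,0,0,1]]'
python3 -m handwheel '[[0,0,0,0,0,0,1],[0,0,0,0,0,0,1]]'
python3 - <<'E'
from plan import *
plan((.55,.1,.3,-177))
img,d,W=cloud("scene");P=W.reshape(-1,3);q=P[(P[:,1]>.06)&(P[:,1]<.25)&(P[:,0]>.4)&(P[:,0]<.7)&(P[:,2]>.05)&(P[:,2]<.25)]
print(np.percentile(q[:,2],[10,50,90]))
E
```

```text
time: 35.5
position: [0.627, 0.0962, 0.1956]
tool_rot: [-0.083, 3.127, -0.003]
force: [0.0, 0.3, 1.1]
gripper_width: -0.0001
gripper_force: 0.3
time: 36.17
position: [0.5548, 0.0921, 0.3055]
tool_rot: [-0.083, 3.13, -0.005]
force: [2.0, 0.3, 1.6]
gripper_width: -0.0002
gripper_force: 0.0
time: 36.33
position: [0.557, 0.093, 0.3076]
tool_rot: [-0.083, 3.121, 0.0]
force: [-0.6, 0.3, -0.2]
gripper_width: 0.0003
gripper_force: 0.0
t 36.3 pos [557.   93.  307.6] yaw -177.0 q [  26.   15.   18.    0.  -92. -113.] F [-0.6  0.3 -0.2] w 0.0003 g 0.0
-> turn [-0.   1.1  0. ] 1 x [-0.01  1.09  0.04]  then shift [6.6 7.4 7.6] 1 x [6.6 7.4 7.6]
[0.07016577 0.11424117 0.1584737 ]
```

```bash
python3 -m handwheel '[[25,-18,0,0,1,0,0],[25,-18,0,0,0,0,-0.3],[25,-18,0,0,0,0,-0.3],[25,-18,0,0,0,0,-0.3],[0,0,40,0,0,0,-0.3],[0,0,40,0,0,0,-0.3],[0,0,40,0,0,0,-0.3],[0,0,30,0,0,0,-0.3]]'
python3 -m handwheel '[[0,0,0,0,0,0,-0.3],[0,0,0,0,0,0,-0.3],[0,0,0,0,0,0,-0.3],[0,0,0,0,0,0,-0.3],[0,0,0,0,0,0,-0.3],[0,0,0,0,0,0,-0.3],[0,0,0,0,0,0,-0.3],[0,0,0,0,0,0,-0.3]]'
python3 -m handwheel '[[0,0,0,0,0,0,-0.3],[0,0,0,0,0,0,-0.3],[0,0,0,0,0,0,-0.3],[0,0,0,0,0,0,-0.3],[0,0,0,0,0,0,-0.3],[0,0,0,0,0,0,-0.3],[0,0,0,0,0,0,-0.3],[0,0,0,0,0,0,-0.3]]'
python3 - <<'E'
from plan import *
plan((.459,.0155,.058,-177))
img,d,W=cloud("scene");P=W.reshape(-1,3);q=P[(P[:,1]>.06)&(P[:,1]<.25)&(P[:,0]>.4)&(P[:,0]<.62)&(P[:,2]>.03)&(P[:,2]<.25)]
print(np.percentile(q[:,2],[2,10,50,90,98]))
cv2.imwrite("pics/s4.png",np.clip(cv2.resize(img[110:260,180:400],None,fx=3.6,fy=3.6,interpolation=cv2.INTER_CUBIC)*1.6,0,255).astype(np.uint8))
img,d,W=cloud("wrist");q=W[(W[...,2]>.055)&(W[...,2]<.085)&(W[...,0]>.43)&(W[...,0]<.5)&(W[...,1]>-.005)&(W[...,1]<.035)];print("pad",q.min(0),q.max(0),q.mean(0),len(q))
E
```

```text
time: 37.05
position: [0.4566, 0.0146, 0.1496]
tool_rot: [0.082, -3.13, 0.005]
force: [-0.6, 0.9, -0.8]
gripper_width: 0.0554
gripper_force: 0.0
time: 37.72
position: [0.4593, 0.0151, 0.1529]
tool_rot: [0.082, -3.134, 0.004]
force: [-0.1, -0.2, -0.5]
gripper_width: 0.0554
gripper_force: 0.0
time: 38.38
position: [0.4591, 0.0151, 0.1524]
tool_rot: [0.082, -3.133, 0.005]
force: [-0.3, 0.0, -0.6]
gripper_width: 0.0552
gripper_force: 0.0
t 38.4 pos [459.1  15.1 152.4] yaw -177.0 q [  22.    7.  -15.    0.  -68. -109.] F [-0.3  0.  -0.6] w 0.0552 g 0.0
-> turn [-0.2 -0.4  0. ] 1 x [-0.15 -0.44  0.01]  then shift [ 0.1  0.4 94.4] 3 x [ 0.   0.1 31.5]
[0.0351609  0.06009386 0.06422732 0.06723154 0.22349517]
pad [0.43732057 0.00272682 0.06033547] [0.49997194 0.0336564  0.07463412] [0.46335414 0.01849213 0.06720635] 2364
```

View pics/s4.png

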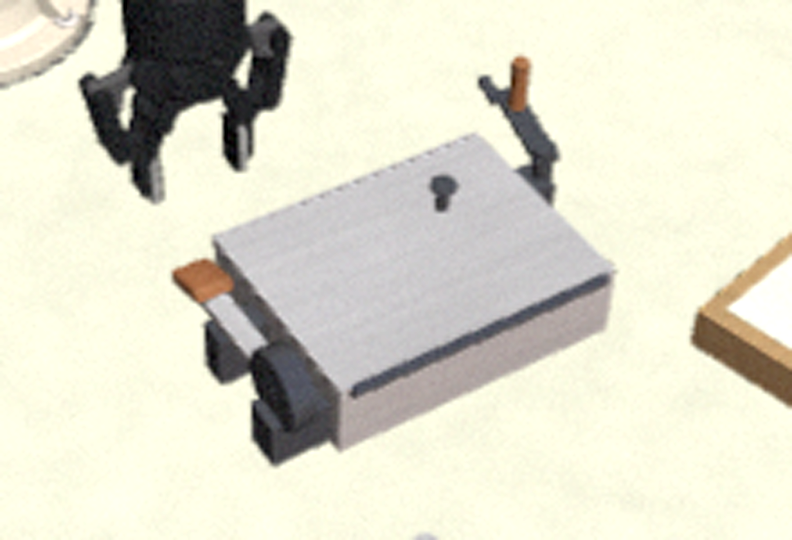

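```bash
python3 -m handwheel '[[-9,1,20,-0.2,-0.4,0,0.06],[0,0,30,0,0,0,0.06],[0,0,20,0,0,0,0.06],[0,0,7,0,0,0,0.06],[0,0,0,0,0,0,0.06],[0,0,0,0,0,0,0.06]]'
python3 -m handwheel '[[0,0,4,0,0,0,0.06],[0,0,0,0,0,0,0.06],[0,0,0,0,0,0,0.06]]'
python3 -m handwheel '[[0,0,3,0,0,0,0.06],[0,0,0,0,0,0,0.06],[0,0,0,0,0,0,0.06]]'
python3 -m handwheel '[[0,0,3,0,0,0,0.06],[0,0,0,0,0,0,0.06],[0,0,0,0,0,0,0.06]]'
```

```text
time: 38.98
position: [0.4684, 0.0165, 0.0761]
tool_rot: [-0.083, 3.14, 0.001]
force: [0.6, -0.1, 0.5]
gripper_width: 0.0404
gripper_force: 0.0
time: 39.23
position: [0.4683, 0.0167, 0.0721]
tool_rot: [-0.083, 3.14, 0.002]
force: [-0.1, -0.8, 0.2]
gripper_width: 0.0398
gripper_force: 0.0
time: 39.48
position: [0.4678, 0.0165, 0.0683]
tool_rot: [0.082, -3.14, -0.001]
force: [0.0, -0.5, 0.7]
gripper_width: 0.0403
gripper_force: 0.0
time: 39.73
position: [0.4676, 0.0165, 0.0651]
tool_rot: [0.082, -3.139, -0.001]
force: [0.2, -0.7, -0.2]
gripper_width: 0.0401
gripper_force: 0.0
```

```bash
python3 -m handwheel '[[0,0,3,0,0,0,0.06],[0,0,0,0,0,0,0.06],[0,0,0,0,0,0,0.06]]'
python3 -m handwheel '[[0,0,2,0,0,0,0.06],[0,0,0,0,0,0,0.06],[0,0,0,0,0,0,0.06]]'
python3 -m handwheel '[[0,0,2,0,0,0,0.06],[0,0,0,0,0,0,0.06],[0,0,0,0,0,0,0.06]]'
```

```text
time: 39.98
position: [0.4676, 0.0165, 0.0621]
tool_rot: [0.082, -3.139, -0.001]
force: [0.7, -0.8, 0.7]
gripper_width: 0.04
gripper_force: 0.0
time: 40.23
position: [0.4677, 0.0165, 0.0602]
tool_rot: [0.083, -3.14, -0.001]
force: [-0.3, -0.4, -0.9]
gripper_width: 0.0402
gripper_force: 0.0
time: 40.48
position: [0.4677, 0.0165, 0.0582]
tool_rot: [0.082, -3.14, -0.001]
force: [-0.4, -0.5, -1.1]
gripper_width: 0.04
gripper_force: 0.0
```

```bash
python3 -m handwheel '[[0,0,0,0,0,0,1],[0,0,0,0,0,0,1],[0,0,0,0,0,0,1],[0,0,0,0,0,0,1],[0,0,0,0,0,0,1],[0,0,0,0,0,0,1]]' 60
python3 -m handwheel '[[0,0,-4,0,0,0,1],[0,0,-4,0,0,0,1],[0,0,0,0,0,0,1]]'
```

```text
time: 40.98
position: [0.4678, 0.0174, 0.0587]
tool_rot: [0.083, -3.14, -0.003]
force: [-2.4, 4.7, 4.7]
gripper_width: 0.0284
gripper_force: 59.1
time: 41.23
position: [0.4691, 0.0175, 0.0667]
tool_rot: [-0.083, 3.139, 0.004]
force: [4.4, 3.5, -6.2]
gripper_width: 0.0284
gripper_force: 59.8
```

```bash
python3 -m handwheel '[[0,0,-4,0,0,0,1],[0,0,-4,0,0,0,1],[0,0,0,0,0,0,1]]'
python3 -m handwheel '[[-1,0,-6,0,0,0,1],[-1,0,-6,0,0,0,1],[0,0,0,0,0,0,1]]'
python3 -m handwheel '[[-1,0,-6,0,0,0,1],[-1,0,-6,0,0,0,1],[-2,0,-6,0,0,0,1],[0,0,0,0,0,0,1]]'
```

```text
time: 41.48
position: [0.4709, 0.0176, 0.0756]
tool_rot: [-0.084, 3.135, 0.004]
force: [7.2, 2.4, -5.1]
gripper_width: 0.0285
gripper_force: 59.8
time: 41.73
position: [0.4745, 0.0178, 0.0888]
tool_rot: [-0.085, 3.131, 0.004]
force: [9.5, 1.3, -3.4]
gripper_width: 0.028
gripper_force: 59.9
time: 42.07
position: [0.4813, 0.0183, 0.1077]
tool_rot: [-0.085, 3.126, 0.004]
force: [16.8, 0.3, -7.1]
gripper_width: 0.028
gripper_force: 60.3
```

```bash
python3 -m handwheel '[[0,0,0,0,0,0,-0.2],[0,0,0,0,0,0,-0.2],[0,0,0,0,0,0,-0.2],[0,0,0,0,0,0,-0.2],[0,0,-40,0,0,0,-0.2],[0,0,-40,0,0,0,0.5],[0,0,-40,0,0,0,1],[0,0,0,0,0,0,1]]' 30
python3 - <<'E'
from plan import *
img,d,W=cloud("scene");P=W.reshape(-1,3)
q=P[(P[:,0]>.45)&(P[:,0]<.51)&(P[:,1]>0)&(P[:,1]<.034)&(P[:,2]>.03)&(P[:,2]<.14)];print("pad",q.mean(0),q.max(0),len(q))
q=P[(P[:,1]>.09)&(P[:,1]<.25)&(P[:,0]>.43)&(P[:,0]<.58)&(P[:,2]>.03)&(P[:,2]<.1)]
print("lid",np.percentile(q[:,2],[5,50,95]))
q=P[(P[:,0]>.34)&(P[:,0]<.48)&(P[:,1]>.265)&(P[:,1]<.35)&(P[:,2]>.09)&(P[:,2]<.14)];print("post",q.mean(0),q.min(0),q.max(0),len(q))
img,d,W=cloud("top");P=W.reshape(-1,3)
q=P[(P[:,0]>.34)&(P[:,0]<.48)&(P[:,1]>.265)&(P[:,1]<.35)&(P[:,2]>.095)&(P[:,2]<.14)];print("post",q.mean(0),q.min(0),q.max(0),len(q))
plan((.40,.20,.25,-87))
cv2.imwrite("pics/s5.png",np.clip(img[200:320,150:310]*1.8,0,255).astype(np.uint8).repeat(5,0).repeat(5,1))
E
```

```text
time: 42.73
position: [0.4775, 0.0165, 0.2327]
tool_rot: [-0.083, 3.127, 0.002]
force: [1.7, -0.4, 1.2]
gripper_width: 0.0151
gripper_force: 0.0
pad [0.48712094 0.01613782 0.09963342] [0.50990006 0.03382863 0.13710957] 380
lid [0.06159224 0.06449856 0.06760142]
post [0.41085017 0.30116733 0.10752466] [0.40271123 0.29530693 0.09001993] [0.41835383 0.30968688 0.12477244] 60
post [0.41271091 0.29926874 0.11130515] [0.40500887 0.29411736 0.09596722] [0.41885083 0.30588219 0.12092542] 36
t 42.8 pos [474.4  16.9 225.9] yaw -177.0 q [  21.    6.   -5.   -0.  -79. -108.] F [ 0.3  1.  -1.1] w 0.0010 g 0.0
-> turn [ -0.    0.2 -90. ] 13 x [-0.    0.02 -6.92]  then shift [-186.7   64.7  -24.1] 5 x [-37.3  12.9  -4.8]
```

View pics/s5.png

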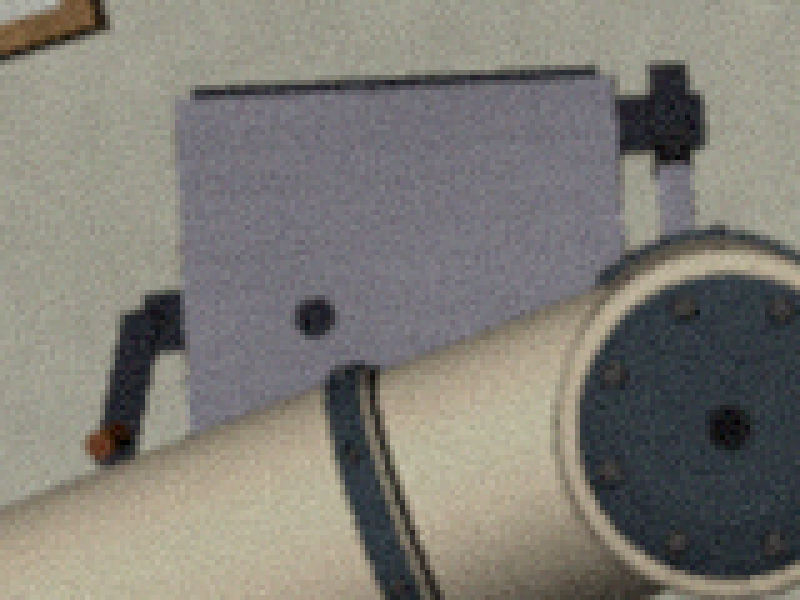

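```bash
python3 -m handwheel '[[0,0,0,0,0,-7,1],[0,0,0,0,0,-7,1],[0,0,0,0,0,-7,1],[0,0,0,0,0,-7,1],[0,0,0,0,0,-7,1],[0,0,0,0,0,-7,1],[0,0,0,0,0,-7,1],[0,0,0,0,0,-7,1]]'
python3 -m handwheel '[[0,0,0,0,0,-7,1],[0,0,0,0,0,-7,1],[0,0,0,0,0,-7,1],[0,0,0,0,0,-7,1],[0,0,0,0,0,-6,1],[0,0,0,0,0,0,0.2]]'
python3 -m handwheel '[[-36,6,0,0,0,0,0.1],[-36,6,0,0,0,0,0.1],[-36,6,0,0,0,0,0.1],[-36,6,0,0,0,0,0.1],[-36,6,0,0,0,0,0.1],[-36,6,0,0,0,0,0.1],[-36,6,0,0,0,0,0.1],[-34,6,0,0,0,0,0.1]]'
python3 -m handwheel '[[0,0,0,0,0,0,0.1],[0,0,0,0,0,0,0.1]]'
python3 - <<'E'
from plan import *
plan((.411,.300,.15,-87),(.411,.300,.085,-87))
img,d,W=cloud("wrist");P=W.reshape(-1,3)
q=P[(P[:,0]>.34)&(P[:,0]<.48)&(P[:,1]>.265)&(P[:,1]<.35)&(P[:,2]>.1)&(P[:,2]<.13)];print("post",q.mean(0),q.min(0),q.max(0),len(q))
q=P[(P[:,2]>.112)&(P[:,2]<.13)&(P[:,0]>.38)&(P[:,0]<.45)&(P[:,1]>.27)];print("top",q.mean(0),np.percentile(q,[3,97],axis=0),len(q))
cv2.imwrite("pics/w5.png",np.clip(img*1.6,0,255).astype(np.uint8))
E
```

```text
time: 43.5
position: [0.4728, 0.0165, 0.2226]
tool_rot: [1.553, -2.726, -0.003]
force: [-0.2, 0.2, -0.6]
gripper_width: -0.0003
gripper_force: 0.0
time: 44.0
position: [0.4729, 0.0165, 0.2227]
tool_rot: [2.281, -2.156, -0.005]
force: [-0.7, -1.4, -0.0]
gripper_width: 0.0109
gripper_force: 0.0
time: 44.67
position: [0.4097, 0.3012, 0.2236]
tool_rot: [2.274, -2.165, -0.002]
force: [0.6, 0.8, -0.5]
gripper_width: 0.0384
gripper_force: 0.0
time: 44.83
position: [0.4099, 0.3008, 0.223]
tool_rot: [2.276, -2.161, -0.002]
force: [0.5, -0.4, -0.2]
gripper_width: 0.0389
gripper_force: 0.0
t 44.8 pos [409.9 300.8 223. ] yaw -87.0 q [ 54.  10.  -1.  -0. -79. -51.] F [ 0.5 -0.4 -0.2] w 0.0389 g 0.0
-> turn [ 0.2 -0.1 -0. ] 1 x [ 0.17 -0.08 -0.01]  then shift [ 0.9 -1.1 73. ] 2 x [ 0.4 -0.5 36.5]
-> turn [0. 0. 0.] 1 x [0. 0. 0.]  then shift [ 0.  0. 65.] 2 x [ 0.   0.  32.5]
post [0.40891703 0.30307986 0.11431364] [0.40210005 0.29787809 0.10024448] [0.41537784 0.31128563 0.1181213 ] 263
top [0.40879168 0.30404961 0.11647535] [[0.40306518 0.29829432 0.11348063]
 [0.41478817 0.31045173 0.1178646 ]] 209
```

View pics/w5.png

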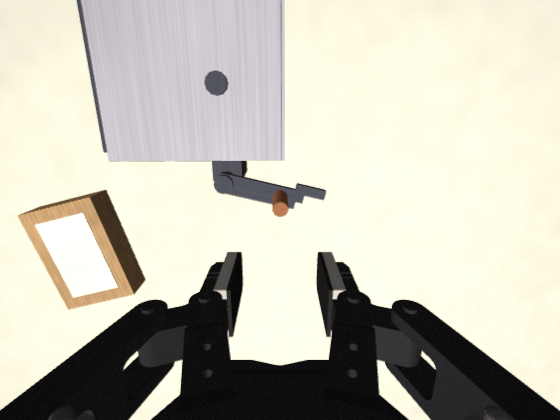

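The wrist view shows the hasp pivot at (223,183), the post top at (280,209) between the open fingers, and the stud at (216,82).

```bash
python3 - <<'E'
from plan import *
img,d,W=cloud("wrist")
pv=np.nanmean(W[180:187,220:227].reshape(-1,3),0);st=np.nanmean(W[79:86,213:220].reshape(-1,3),0);print(pv,st)
p=np.array([.409,.3035]);v=p-pv[:2];print(np.hypot(*v))
c=pv[:2]; a=np.radians(3.1); 
th=np.arctan2(-(v@[np.cos(a),np.sin(a)]),-(v@[-np.sin(a),np.cos(a)]));print("theta",th)
for t in np.linspace(th,-.05,9):
    w=c+.056*(-np.sin(t)*np.array([np.cos(a),np.sin(a)])-np.cos(t)*np.array([-np.sin(a),np.cos(a)]))
    e=w-p; b=np.radians(-87); print(t.round(2),w.round(4),"tool d",(1000*e@[np.cos(b),np.sin(b)]).round(1),(1000*e@[np.sin(b),-np.cos(b)]).round(1)); p=w
plan((.409,.3035,.085,-87))
E
```

```text
[0.4644855  0.29233248 0.08012191] [0.46933269 0.20333089 0.08480524]
0.05659818411393691
theta 1.8235171652541056
1.82 [0.4096 0.3034] tool d 0.1 -0.6
1.59 [0.4085 0.2903] tool d 13.0 1.7
1.36 [0.4105 0.2774] tool d 13.0 -1.3
1.12 [0.4154 0.2653] tool d 12.4 -4.3
0.89 [0.4231 0.2546] tool d 11.0 -7.0
0.65 [0.4329 0.2461] tool d 9.1 -9.4
0.42 [0.4445 0.24  ] tool d 6.7 -11.3
0.18 [0.4572 0.2368] tool d 3.9 -12.5
-0.05 [0.4703 0.2366] tool d 0.9 -13.1
t 44.9 pos [410.6 299.2 223.8] yaw -87.1 q [ 54.  10.  -1.  -0. -79. -51.] F [ 0.4 -0.8  0.1] w 0.0381 g 0.0
-> turn [ 0.1 -0.  -0.1] 1 x [ 0.11 -0.04 -0.09]  then shift [ -4.4   1.4 138.8] 4 x [-1.1  0.4 34.7]
```

```bash
python3 -m handwheel '[[-4.4,1.4,35,0,0,0,0.1],[0,0,35,0,0,0,0.1],[0,0,35,0,0,0,0.1],[0,0,22,0,0,0,0.1],[0,0,12,0,0,0,0.1],[0,0,0,0,0,0,1],[0,0,0,0,0,0,1],[0,0,0,0,0,0,1]]' 20
python3 -m handwheel '[[0,0,0,0,0,0,1],[0,0,0,0,0,0,1]]'
python3 -m handwheel '[[6.5,0.9,0,0,0,0,1],[6.5,0.8,0,0,0,0,1],[6.5,-0.4,0,0,0,0,1],[6.5,-0.9,0,0,0,0,1],[6.3,-2,0,0,0,0,1],[6.1,-2.3,0,0,0,0,1],[0,0,0,0,0,0,1]]'
```

```text
time: 45.6
position: [0.409, 0.3033, 0.0858]
tool_rot: [2.276, -2.164, -0.002]
force: [0.7, -1.8, -4.9]
gripper_width: 0.0131
gripper_force: 21.6
time: 45.77
position: [0.409, 0.3035, 0.0858]
tool_rot: [2.278, -2.163, -0.002]
force: [-0.7, -2.4, -4.5]
gripper_width: 0.013
gripper_force: 21.8
time: 46.35
position: [0.4138, 0.2645, 0.0857]
tool_rot: [2.277, -2.161, -0.003]
force: [-6.3, -1.8, -0.3]
gripper_width: 0.0134
gripper_force: 22.3
```

```bash
python3 -m handwheel '[[5.6,-3.3,0,0,0,0,1],[5.4,-3.7,0,0,0,0,1],[4.8,-4.5,0,0,0,0,1],[4.3,-4.9,0,0,0,0,1],[3.6,-5.5,0,0,0,0,1],[3.1,-5.8,0,0,0,0,1],[2.2,-6.2,0,0,0,0,1],[0,0,0,0,0,0,1]]'
python3 -m handwheel '[[1.7,-6.3,0,0,0,0,1],[0.6,-6.5,0,0,0,0,1],[0.3,-6.6,0,0,0,0,1],[0,0,0,0,0,0,1],[0,0,0,0,0,0,1]]'
python3 - <<'E'
from plan import *
plan((.4703,.2366,.085,-87))
E
```

```text
time: 47.02
position: [0.4489, 0.2335, 0.0854]
tool_rot: [2.271, -2.156, 0.003]
force: [-5.2, -13.8, 3.0]
gripper_width: 0.0135
gripper_force: 22.9
time: 47.43
position: [0.4675, 0.2336, 0.0854]
tool_rot: [2.272, -2.158, -0.001]
force: [-8.6, -7.5, 4.0]
gripper_width: 0.0131
gripper_force: 23.0
t 47.4 pos [467.5 233.6  85.4] yaw -87.0 q [ 44.  17. -12.  -0. -61. -41.] F [-8.6 -7.5  4. ] w 0.0131 g 23.0
-> turn [ 0.4 -0.3 -0. ] 1 x [ 0.38 -0.28 -0.04]  then shift [-2.8 -2.9  0.4] 1 x [-2.8 -2.9  0.4]
```

```bash
python3 -m handwheel '[[-2,-3,0,0,0,0,1],[0,-3,0,0,0,0,1],[0,0,0,0,0,0,1],[0,0,0,0,0,0,1]]'
python3 -m handwheel '[[0,0,0,0,0,0,0],[0,0,0,0,0,0,0],[0,0,0,0,0,0,0],[0,0,-40,0,0,0,0],[0,0,-40,0,0,0,0.2],[0,0,-40,0,0,0,0.2],[0,0,0,0,0,0,0.2],[0,0,0,0,0,0,0.2]]'
python3 - <<'E'
from plan import *
plan((.478,.016,.25,-177))
img,d,W=cloud("wrist");P=W.reshape(-1,3)
q=P[(P[:,2]>.108)&(P[:,2]<.13)&(P[:,0]>.38)&(P[:,0]<.55)&(P[:,1]>.2)];p=(np.percentile(q,3,axis=0)+np.percentile(q,97,axis=0))/2;print("top",p,len(q))
v=p[:2]-[.4645,.2923];a=np.radians(3.1);print("theta",np.arctan2(-(v@[np.cos(a),np.sin(a)]),-(v@[-np.sin(a),np.cos(a)])))
cv2.imwrite("pics/w6.png",np.clip(img*1.6,0,255).astype(np.uint8))
E
```

```text
time: 47.77
position: [0.4679, 0.2335, 0.0851]
tool_rot: [2.264, -2.151, -0.008]
force: [-29.4, -11.2, 19.3]
gripper_width: 0.0135
gripper_force: 26.7
time: 48.43
position: [0.4782, 0.2408, 0.2095]
tool_rot: [-2.273, 2.156, -0.001]
force: [0.5, -0.6, -1.6]
gripper_width: 0.0341
gripper_force: 0.0
t 48.4 pos [478.2 240.8 209.5] yaw -87.0 q [ 43.  13.   1.   0. -77. -40.] F [ 0.5 -0.6 -1.6] w 0.0341 g 0.0
-> turn [-0.1  0.6 90. ] 13 x [-0.    0.04  6.92]  then shift [  11.9 -224.5  -40.5] 6 x [  2.  -37.4  -6.8]
top [0.46736986 0.23815261 0.11340627] 261
theta 0.0011539193764897153
```

View pics/w6.png

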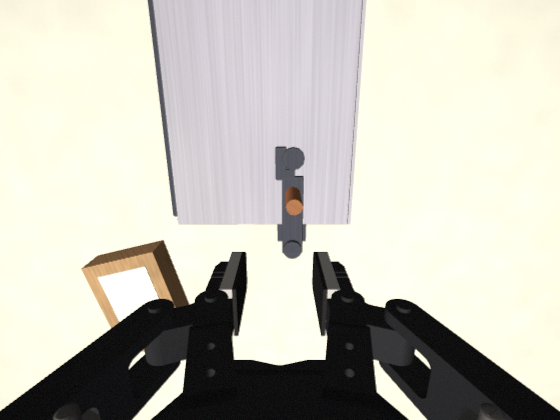

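```bash
python3 -m handwheel '[[37.5,2,0,0,0,0,1],[37.5,2,0,0,0,0,1],[37.5,2,0,0,0,0,1],[37.5,2,0,0,0,0,1],[37.5,2,0,0,0,0,1],[37.5,2,0,0,0,0,1],[0,0,0,0,0,0,1],[0,0,0,0,0,0,1]]'
python3 - <<'E'
from plan import *
plan((.480,.0155,.132,-87))
img,d,W=cloud("scene");P=W.reshape(-1,3)
q=P[(P[:,0]>.45)&(P[:,0]<.51)&(P[:,1]>0)&(P[:,1]<.034)&(P[:,2]>.105)&(P[:,2]<.145)];print("pad",q.mean(0),q.max(0),len(q))
E
```

```text
time: 49.15
position: [0.4755, 0.0123, 0.2046]
tool_rot: [2.274, -2.166, -0.002]
force: [0.9, 1.2, -0.4]
gripper_width: -0.0001
gripper_force: 0.0
t 49.1 pos [475.5  12.3 204.6] yaw -87.2 q [ 20.   7.  -7.  -0. -76. -18.] F [ 0.9  1.2 -0.4] w -0.0001 g 0.0
-> turn [ 0.1  0.  -0.2] 1 x [ 0.1   0.02 -0.2 ]  then shift [-2.9 -4.7 72.6] 2 x [-1.5 -2.3 36.3]
pad [0.48243185 0.01665897 0.12400932] [0.50659328 0.03244794 0.13651894] 243
```

```bash
python3 -m handwheel '[[-3,-4.5,36,0,0,0,1],[0,0,36,0,0,0,1],[0,0,5,0,0,0,1],[4.5,0,0,0,0,0,1]]' >/dev/null; python3 -m handwheel '[[-4.5,4.5,7,0,0,0,1],[0,4.5,7,0,0,0,1],[0,3.5,7.2,0,0,0,1],[0,3.5,7.2,0,0,0,1],[0,2.2,7.5,0,0,0,1],[0,2.2,7.5,0,0,0,1],[0,1.2,7.5,0,0,0,1],[0,1.2,7.5,0,0,0,1]]'
python3 -m handwheel '[[0,0,3,0,0,0,1],[0,0,2,0,0,0,1],[0,0,0,0,0,0,1],[0,0,0,0,0,0,1]]'
```

```text
time: 50.2
position: [0.458, 0.0168, 0.0705]
tool_rot: [-2.278, 2.16, 0.0]
force: [-1.5, -0.1, 8.4]
gripper_width: 0.0
gripper_force: 6.2
time: 50.53
position: [0.4589, 0.0168, 0.0696]
tool_rot: [-2.279, 2.158, -0.004]
force: [-14.6, 2.3, 37.9]
gripper_width: 0.0001
gripper_force: 20.2
```

Stop reached (38 N). I'll lift off and check everything.

```bash
python3 -m handwheel '[[0,0,-20,0,0,0,1],[0,0,-40,0,0,0,1],[0,0,-40,0,0,0,1],[0,0,-40,0,0,0,1],[30,0,0,0,0,0,1],[38,0,0,0,0,0,1],[38,0,0,0,0,0,1],[38,0,0,0,0,0,1]]'
python3 -m handwheel '[[0,0,0,0,0,0,1],[0,0,0,0,0,0,1],[0,0,0,0,0,0,1],[0,0,0,0,0,0,1],[0,0,0,0,0,0,1],[0,0,0,0,0,0,1]]'
python3 - <<'E'
from plan import *
plan()
img,d,W=cloud("scene");P=W.reshape(-1,3)
q=P[(P[:,0]>.435)&(P[:,0]<.48)&(P[:,1]>0)&(P[:,1]<.034)&(P[:,2]>.03)&(P[:,2]<.145)];print("pad",q.mean(0),q.max(0),len(q))
q=P[(P[:,1]>.09)&(P[:,1]<.19)&(P[:,0]>.43)&(P[:,0]<.58)&(P[:,2]>.03)&(P[:,2]<.1)]
print("lid",np.percentile(q[:,2],[5,50,95]))
cv2.imwrite("pics/s7.png",img)
E
```

```text
time: 51.2
position: [0.4651, -0.1286, 0.2051]
tool_rot: [-2.28, 2.16, 0.001]
force: [1.1, 0.3, -0.1]
gripper_width: 0.0002
gripper_force: 0.0
time: 51.7
position: [0.4651, -0.1265, 0.2049]
tool_rot: [-2.281, 2.16, 0.002]
force: [-0.7, -0.2, -0.3]
gripper_width: 0.0001
gripper_force: 0.0
t 51.7 pos [ 465.1 -126.5  204.9] yaw -86.9 q [  3.   8.  -7.  -0. -76.  -0.] F [-0.7 -0.2 -0.3] w 0.0001 g 0.0
pad [0.46288443 0.01475934 0.06995587] [0.47973785 0.03162541 0.07749295] 153
lid [0.06162643 0.06437406 0.06730646]
```

View pics/s7.png

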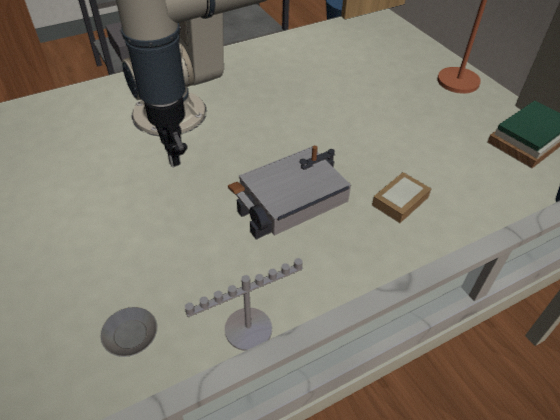

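The picture shows the lid shut at (295,187), the hasp across it at (318,160), the lever pad down at (237,187) and no dreidels left on the sill.

```bash
python3 -c "
from plant import manip
print(manip.job_done())"
```

```text
the job is handed in; nothing more can be done
None
```

I handed the job in at about 52 s: all five dreidels are in the tin, the lid is shut, the hasp is home and the lever is down in its detent, though I had knocked the lever down by accident while placing dreidels and raised it again before closing the hasp; the final camera check looked right, but no verdict came back.

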